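# Level the egg scale and hold the spirit level down

### The arm

A 7-joint arm with a two-finger parallel gripper is mounted at the origin on the work surface. World frame = base frame: x ahead of the robot, y to its left, z up, the work surface at z = 0. Lengths are in m, angles in rad, forces in N, time in s.
With the tool pointing down it reaches from about 0.35 to 0.9 m from the base axis. Payload 7.2 kg.
Tool frame: the origin (TCP) lies midway between the tips of the shut fingers; the grasp point (between the pads) lies 19 mm behind it; x points along the fingers, y is the direction in which the jaws open and shut, and the axes are right-handed (so a half turn about x gives the same grasp; the last joint's range is limited). The gripper opens to 88 mm and grips with 3 to 60 N. Pads are 20 mm wide; open, the fingers measure 115 mm over their backs; the gripper's body (75 mm by 178 mm) begins 61 mm behind the grasp point.
Start: joints at [-1.412, 0.411, -0.013, 1.596, 0.006, 1.134, -0.082], TCP at [0.141, 0.609, 0.187] pointing down, gripper open.
Joint ranges: [-2.95, 2.95], [-0.29, 1.99], [-1.47, 1.44], [0.14, 2.54], [-1.03, 4.17], [0.13, 1.85], [-2.86, 2.86]. Speed limits (rad/s): [2.39, 2.39, 3.01, 3.01, 3.14, 3.14, 3.14].

### API

Orientations are given as a unit quaternion [x, y, z, w].
In Python, from workcell import bot gives the robot as it stands.
- The arm moves only by the tool carry_out, never from a script. Its argument "increments" is a list of rows, each an object with "delta_pos": the shift along the tool's x, y, z in m, a list of three; "angular": the turn, a rotation vector about the tool's x, y, z in rad, a list of three; "grip": the opening, from 0 (shut) to 1 (fully open). In form: [{"delta_pos": [dx, dy, dz], "angular": [ax, ay, az], "grip": grip}, ...]. A call has exactly 10 rows; each row is the pose to reach, as a shift and turn from the pose commanded when the call began, along the tool's axes at that moment; what a row does not reach only later rows make up. A row lasts 1/8 s, in which the tool goes at most 62.5 mm and 10.7 degrees, less where a joint would pass 70% of its speed; a pose out of reach is approached as far as the arm can. A call with a gripper value outside its range is refused whole. The fingers move at their own pace and stop on an object; "squeeze" is the grip in N (left out, the last holds). Time passes only in rows, so rows that repeat a pose let the fingers close, or fill a call up. It gives the time, the measured TCP pose, the force and the opening at its end, in the units of the state.
- bot.sense(): the state, without advancing time (a new reading comes with each control period).
- bot.capture(name): name is "scene" or "top" or "wrist"; returns (picture, depth): 384x512x3 uint8, red, green, blue; 384x512 float32, m along the optical axis (not along the pixel's ray), 0 where there is no reading.
- bot.camera_info(name): a dict with "mtx" (3x3 intrinsics, pixels), "world_from_camera" (4x4, takes a point from camera to world coordinates); the wrist camera has in their place "T_tool_cam" (4x4, takes a point from camera to tool coordinates, whose origin is the TCP and whose axes are the tool frame's). Camera axes: x right, y down, z forward; pixel columns grow to the right and rows downward; lengths in m; the calibration is good to about 2 mm. A picture is of the moment at which its call begins: read the wrist's pose just before it. camera_info takes no time and is no camera call.
- bot.sign_off(): hands the job in, once; it reports no verdict.
The state is a dict: "time": time; "joint_pos": joint angles; "qvel": joint speeds; "tau": joint torques, N m; "position": TCP position; "ee_rot": TCP orientation; "ft_force": force on the tool from outside, world axes, zero at the start; "ft_torque": the same for the moment, N m; "finger_gap": finger opening in m.
Only numpy, scipy, OpenCV 4.12 (cv2) and the standard library are available. Lean on these libraries where they do the work, as an engineer would, in place of code of your own. Each camera call takes 0.05 s, during which the arm holds its last target.

### The job

Set the spirit level flat on the middle of the egg scale's pan, pointing lengthways at the scale's levelling foot, and let go of it. Turn the knob of the levelling foot until the bubble stands centred between its two lines, let go of the knob, then press the spirit level down onto the pan from above with a steady push of about 12 newtons and finish while still pressing, with the bubble still centred. Be gentle with the scale and leave the eggs and the stamp alone.

Things in the scene. Friction and masses are not known exactly. Their poses are not given: they have to be found in the camera images.
- level_mid (a point): Centre (half-way up) of the loose spirit level: a straight aluminium bar 160 mm long (x), 30 mm wide (y), 40 mm high (z), about 0.35 kg, base down on the bench. In the middle of its top is a 60 mm window with a yellow-green vial, a pale bubble 13 mm long and two black lines 21 mm apart; the top is solid and flat, window included, and may be pressed there, best near the middle.
- bubble (a joint): Where the bubble stands along the spirit level's own x axis, in m: 0 is centred between the lines, plus is toward the level's +x end, range -0.017 to 0.017. The bubble drifts toward the higher end, 0.4 mm per milliradian of tilt, and takes about 1.5 s to settle. Centred means within 3 mm.
- pan_mid (a point): Centre of the top face of the scale's steel pan, a flat plate 200 mm (x) by 270 mm (y), about 64 mm above the bench. It tilts with the scale: y points away from the levelling foot, z is the pan's upward normal. At the start the foot end is too low. The scale cannot be shifted on the bench.
- knob_grip (a point): On the upright axis of the levelling foot's black knob, 60 mm beyond the pan's -y end (195 mm from its centre). It has an upright bar grip 46 mm long (this point's x), 14 mm thick (y), 34 mm high, over a flange 48 mm wide and 8 mm thick. This point is 104 mm above the bench, 15 mm below the bar's top. The knob turns about a fixed vertical axis, keeps its height, takes 0.15 N m and stays where left.
- weigher: The tilting part of the scale: black housing 200 x 270 mm, pan, grey arm to the foot; origin at the end away from the foot. Turning the knob clockwise seen from above raises the foot end by 13.5 mrad per rad of turn (bubble shifts 5.4 mm per rad toward the foot); anticlockwise lowers it. From the start 1.0 to 2.6 rad clockwise are needed; the knob stops 2 rad past level.
- level: The spirit level again, with its origin at the centre of its underside.
- carton: Bystander: pulp carton 105 mm by 250 mm with ten brown eggs, 75 mm high, beyond the scale.
- stamp: Bystander: black and red hand stamp standing upright, 38 mm wide, 69 mm high.
- eggcup: Bystander: white egg cup with an egg, 52 mm wide, 84 mm high.
There are look-alikes about, which are no part of the job. Of the things that look like the level, the middle-sized one is meant.

How it is judged:
By the outcome, as a careful person would: the job done as asked, in the order asked, and still so for the second after the job is handed in, while the arm keeps its last pose, push and grip.
It also fails if it takes over 72 s, if anything falls off the work surface, if the arm or the gripper's body presses on something with over 40 N, if the wrist force passes 120 N, or if a joint passes its speed limit or range.

## Working session

There is one attempt and no reset: what is moved stays moved. The work goes in short steps, Python scripts to look and compute and a tool call to move; the robot and the scene stay as the last step left them, time stands still between calls to the robot, and variables do not carry over. Pictures are saved under pics/ and viewed, and the job is handed in when it is done.

Besides the shell and the picture viewer there is one more tool, called after ">>>" as a command line: name --argument value ..., lists and objects as JSON in quotes. carry_out: Moves the arm, as the interface text tells. Its arguments: {"type":"object","properties":{"increments":{"type":"array"},"squeeze":{"type":"number"}},"required":["increments"]}

```bash
mkdir -p pics; ls
python3 - <<'E'
from workcell import bot
import cv2,numpy as np
np.set_printoptions(precision=4,suppress=True)
print(bot.sense())
for n in ["scene","top"]:
    p,d=bot.capture(n); cv2.imwrite(f"pics/{n}0.png",cv2.cvtColor(p,cv2.COLOR_RGB2BGR)); np.save(f"{n}0.npy",d); np.save(f"{n}0_rgb.npy",p)
for n in ["scene","top","wrist"]: print(n,bot.camera_info(n))
E
```

```text
pics
{'time': 0.0, 'joint_pos': array([-1.4122,  0.4119, -0.0128,  1.597 ,  0.0056,  1.1343, -0.0822]), 'qvel': array([-0.0019, -0.0012, -0.0021, -0.0002,  0.0013,  0.0003,  0.0001]), 'tau': array([ -0.0011, -58.7947,   0.6415, -29.1074,  -0.0537,   0.0184,
         0.0002]), 'position': array([0.1404, 0.6084, 0.1859]), 'ee_rot': array([ 0.0794,  0.7026, -0.0806,  0.7025]), 'ft_force': array([-0.8041, -0.4638, -0.9351]), 'ft_torque': array([-0.0122, -0.0083, -0.0045]), 'finger_gap': 0.087477141072736}
scene {'mtx': array([[347.896 ,   0.    , 251.6594],
       [  0.    , 347.896 , 191.9676],
       [  0.    ,   0.    ,   1.    ]]), 'world_from_camera': array([[ 0.6887,  0.5116, -0.5138,  1.0823],
       [ 0.725 , -0.4919,  0.4821, -0.5607],
       [-0.0061, -0.7045, -0.7097,  0.8444],
       [ 0.    ,  0.    ,  0.    ,  1.    ]])}
top {'mtx': array([[383.514 ,   0.    , 246.4766],
       [  0.    , 383.514 , 195.65  ],
       [  0.    ,   0.    ,   1.    ]]), 'world_from_camera': array([[-0.0065, -0.9831,  0.1831,  0.2831],
       [-0.9999,  0.0093,  0.0145, -0.0561],
       [-0.0159, -0.183 , -0.983 ,  1.4362],
       [ 0.    ,  0.    ,  0.    ,  1.    ]])}
wrist {'mtx': array([[290.3076,   0.    , 254.2703],
       [  0.    , 290.3076, 191.805 ],
       [  0.    ,   0.    ,   1.    ]]), 'T_tool_cam': array([[ 0.0002, -0.303 ,  0.953 , -0.1979],
       [ 1.    ,  0.0011,  0.0002,  0.0001],
       [-0.0011,  0.953 ,  0.303 , -0.0837],
       [ 0.    ,  0.    ,  0.    ,  1.    ]])}
```

View pics/scene0.png

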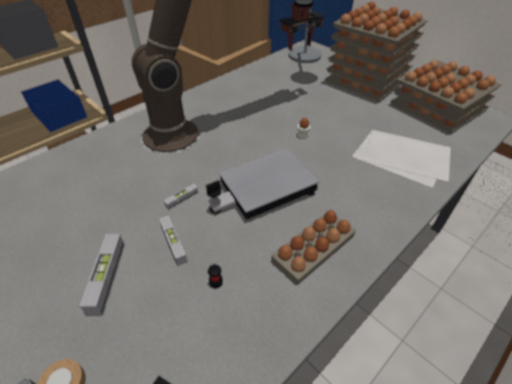

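View pics/top0.png

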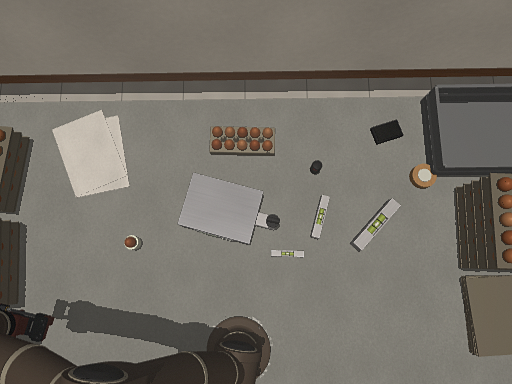

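Three level look-alikes appear in the top view: small at (288,254), middle at (320,216) and large at (377,225). The scale pan is at about (222,208) and the knob at (273,221). Next I measure them.

```bash
cat > h.py <<'E'
import numpy as np,cv2
from scipy.spatial.transform import Rotation as R
np.set_printoptions(precision=4,suppress=True)
def cloud(d,K,T):
    v,u=np.mgrid[:d.shape[0],:d.shape[1]]
    P=np.stack([(u-K[0,2])/K[0,0]*d,(v-K[1,2])/K[1,1]*d,d],-1)
    return P@T[:3,:3].T+T[:3,3]
def wristT(bot):
    s=bot.sense(); T=np.eye(4);T[:3,:3]=R.from_quat(s['ee_rot']).as_matrix();T[:3,3]=s['position']
    return T@bot.camera_info('wrist')['T_tool_cam']
def proj(P,K,T):
    Ti=np.linalg.inv(T);p=np.asarray(P)@Ti[:3,:3].T+Ti[:3,3]
    return p[...,:2]/p[...,2:]*[K[0,0],K[1,1]]+K[:2,2]
def rect(Q):
    (c,(w,h),a)=cv2.minAreaRect((Q[:,:2]*1000).astype(np.float32))
    b=cv2.boxPoints(((c),(w,h),a))
    e=b[1]-b[0] if np.linalg.norm(b[1]-b[0])>np.linalg.norm(b[2]-b[1]) else b[2]-b[1]
    return np.array(c)/1000,max(w,h),min(w,h),np.degrees(np.arctan2(e[1],e[0]))
E
python3 - <<'E'
from workcell import bot
from h import *
for n,boxes in dict(top=dict(small=(268,308,245,262),mid=(305,335,190,242),big=(345,408,192,255),scale=(170,266,165,250),knob=(262,284,210,232),stamp=(305,326,155,178),carton=(205,280,118,160),cup=(120,146,230,255))).items():
    i=bot.camera_info(n); d=np.load(n+'0.npy'); C=cloud(d,i['mtx'],i['world_from_camera'])
    for k,(a,b,c,e) in boxes.items():
        Q=C[c:e,a:b].reshape(-1,3); 
        base=np.percentile(Q[:,2],99.); 
        th=dict(small=.5,mid=.5,big=.5,scale=.7).get(k,.5)
        Q=Q[Q[:,2]>base*th]; print(k,base,np.median(Q[:,2]),rect(Q))
p=np.load('top0_rgb.npy')[160:260,170:410]
cv2.imwrite('pics/crop0.png',cv2.cvtColor(cv2.resize(p,None,fx=3.3,fy=3.3,interpolation=cv2.INTER_CUBIC),cv2.COLOR_RGB2BGR))
E
```

```text
small 0.03441857912649787 0.027631044386493442 (array([ 0.3249, -0.1447]), 190.6378631591797, 45.526939392089844, np.float32(-78.19786))
mid 0.04427144529898957 0.03800414582614331 (array([ 0.3841, -0.225 ]), 381.4570007324219, 97.2571029663086, np.float32(-44.817123))
big 0.05872256672638711 0.05262830643579142 (array([ 0.3562, -0.3413]), 577.42724609375, 116.01732635498047, np.float32(-64.26131))
scale 0.06830923213276345 0.06060026747957481 (array([0.4571, 0.0537]), 304.84210205078125, 276.4305114746094, np.float32(74.442696))
knob 0.12323696754809955 0.08795699439559956 (array([ 0.3795, -0.0883]), 198.25070190429688, 45.27083969116211, np.float32(-31.372976))
stamp 0.06966371289624922 0.06468685471598801 (array([ 0.4806, -0.1738]), 458.4015808105469, 35.64369201660156, np.float32(-35.262737))
carton 0.0740494867444514 0.05836648292144586 (array([ 0.5478, -0.0163]), 528.0181274414062, 243.58448791503906, np.float32(-0.94730216))
cup 0.08364576661877253 0.06739163729298658 (array([0.3215, 0.1786]), 473.14971923828125, 48.33665466308594, np.float32(74.86848))
```

View pics/crop0.png

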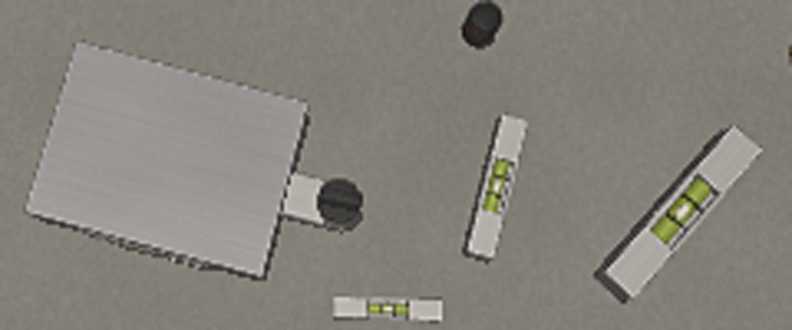

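Run:
```python
from workcell import bot
from h import *
i=bot.camera_info('top'); d=np.load('top0.npy'); K,T=i['mtx'],i['world_from_camera']; C=cloud(d,K,T)
for k,(a,b,c,e,lo,hi) in dict(small=(268,308,245,262,.018,.04),mid=(305,335,190,242,.03,.05),big=(345,408,192,255,.045,.07),scale=(170,268,165,250,.045,.085),knobbar=(262,284,210,232,.105,.14)).items():
    m=np.zeros(d.shape,np.uint8); m[c:e,a:b]=((C[c:e,a:b,2]>lo)&(C[c:e,a:b,2]<hi)&(d[c:e,a:b]>0))
    n,l,s,_=cv2.connectedComponentsWithStats(m,connectivity=4); j=1+np.argmax(s[1:,4]); Q=C[l==j]
    print(k,s[j,4],np.median(Q,0),rect(Q))
    if k in('scale','mid'):
        A=np.c_[Q[:,:2],np.ones(len(Q))]; print('plane',np.linalg.lstsq(A,Q[:,2],rcond=None)[0])
```

```text
small 200 [ 0.3325 -0.178   0.0276] (array([ 0.3324, -0.181 ]), 116.4302749633789, 21.859407424926758, np.float32(89.3571))
mid 332 [ 0.4625 -0.3043  0.0384] (array([ 0.4661, -0.3048]), 160.07330322265625, 31.041603088378906, np.float32(-16.415775))
plane [0.0085 0.0273 0.0426]
big 628 [ 0.4327 -0.5019  0.0536] (array([ 0.4354, -0.5041]), 224.59207153320312, 42.29531478881836, np.float32(-43.34624))
scale 4031 [0.4953 0.0601 0.0606] (array([0.4974, 0.0602]), 270.808837890625, 202.30160522460938, np.float32(74.442696))
plane [0.0051 0.02   0.0569]
knobbar 54 [ 0.4454 -0.1277  0.1172] (array([ 0.445 , -0.1276]), 43.271114349365234, 13.522438049316406, np.float32(77.63885))
```

Listing the level candidates:
- small (288,254): 116 x 22 mm, 28 mm high
- **middle (320,216): 160 x 31 mm, 38–40 mm high**
- large (377,225): 225 x 42 mm, 54 mm high

The middle one matches the description. I move over it by way of a safe waypoint.

>>> carry_out --increments '[{"delta_pos": [-0.0065, -0.033, 0.0394], "angular": [0.16, 0, 0], "grip": 1}, {"delta_pos": [-0.013, -0.066, 0.0788], "angular": [0.32, 0, 0], "grip": 1}, {"delta_pos": [-0.0195, -0.099, 0.118], "angular": [0.48, 0, 0], "grip": 1}, {"delta_pos": [-0.026, -0.132, 0.158], "angular": [0.64, 0, 0], "grip": 1}, {"delta_pos": [-0.0325, -0.165, 0.197], "angular": [0.8, 0, 0], "grip": 1}, {"delta_pos": [-0.039, -0.198, 0.236], "angular": [0.96, 0, 0], "grip": 1}, {"delta_pos": [-0.0455, -0.231, 0.276], "angular": [1.12, 0, 0], "grip": 1}, {"delta_pos": [-0.052, -0.264, 0.315], "angular": [1.28, 0, 0], "grip": 1}, {"delta_pos": [-0.0585, -0.297, 0.355], "angular": [1.44, 0, 0], "grip": 1}, {"delta_pos": [-0.065, -0.33, 0.394], "angular": [1.6, 0, 0], "grip": 1}]'

```text
time: 1.35
position: [0.4509, 0.1974, 0.2519]
ee_rot: [0.561, 0.431, -0.561, 0.431]
ft_force: [0.3, 0.4, -0.9]
finger_gap: 0.0882
```

```bash
cat >> h.py <<'E'
def goto(bot,p,psi,tilt=0):
    """print tool-frame delta to reach world TCP p with tool-y angle psi (deg), tool x down"""
    s=bot.sense(); Rm=R.from_quat(s['ee_rot']).as_matrix(); a=np.radians(psi)
    y=np.array([np.cos(a),np.sin(a),0]); x=np.array([0,0,-1.]); 
    Rt=np.c_[x,y,np.cross(x,y)]
    Rt=Rt@R.from_rotvec([0,tilt,0]).as_matrix()
    print('t',s['time'],'pos',s['position'],'psi',np.degrees(np.arctan2(Rm[1,1],Rm[0,1])),'xaxis',Rm[:,0],'gap',s['finger_gap'],'F',s['ft_force'],'q',s['joint_pos'])
    print('dpos',Rm.T@(np.array(p)-s['position']),'rot',R.from_matrix(Rm.T@Rt).as_rotvec())
E
python3 - <<'E'
from workcell import bot
from h import *
goto(bot,[.466,-.305,.17],-106.4)
E
```

```text
t 1.35 pos [0.4509 0.1974 0.2519] psi -14.962523142694053 xaxis [-0.0001  0.0002 -1.    ] gap 0.08820537314300636 F [ 0.2958  0.4344 -0.8564] q [-0.9528  0.1229  0.4954  1.843  -0.0631  1.191  -0.6984]
dpos [0.0818 0.1443 0.4814] rot [ 1.5959 -0.      0.0003]
```

>>> carry_out --increments '[{"delta_pos": [0.004, 0.0144, 0.048], "angular": [0.16, 0, 0], "grip": 1}, {"delta_pos": [0.008, 0.0289, 0.096], "angular": [0.32, 0, 0], "grip": 1}, {"delta_pos": [0.012, 0.0433, 0.144], "angular": [0.48, 0, 0], "grip": 1}, {"delta_pos": [0.016, 0.0577, 0.193], "angular": [0.64, 0, 0], "grip": 1}, {"delta_pos": [0.025, 0.0722, 0.241], "angular": [0.8, 0, 0], "grip": 1}, {"delta_pos": [0.035, 0.0866, 0.289], "angular": [0.96, 0, 0], "grip": 1}, {"delta_pos": [0.045, 0.101, 0.337], "angular": [1.12, 0, 0], "grip": 1}, {"delta_pos": [0.055, 0.1155, 0.385], "angular": [1.28, 0, 0], "grip": 1}, {"delta_pos": [0.068, 0.13, 0.433], "angular": [1.44, 0, 0], "grip": 1}, {"delta_pos": [0.082, 0.1443, 0.4814], "angular": [1.596, 0, 0], "grip": 1}]'

```text
time: 2.6
position: [0.4681, -0.3046, 0.1691]
ee_rot: [-0.7, 0.1, 0.7, 0.101]
ft_force: [0.7, -0.2, 0.2]
finger_gap: 0.0882
```

```bash
cat >> h.py <<'E'
def wcap(bot,name):
    T=wristT(bot); p,d=bot.capture('wrist'); K=bot.camera_info('wrist')['mtx']
    cv2.imwrite(f'pics/{name}.png',cv2.cvtColor(p,cv2.COLOR_RGB2BGR)); np.savez(name+'.npz',p=p,d=d,T=T,K=K)
    return p,d,T,K,cloud(d,K,T)
E
python3 - <<'E'
from workcell import bot
from h import *
p,d,T,K,C=wcap(bot,'w1')
goto(bot,[.466,-.305,.008],-106.4)
m=((C[...,2]>.03)&(C[...,2]<.05)&(d>0)&(abs(C[...,0]-.466)<.12)&(abs(C[...,1]+.305)<.09)).astype(np.uint8)
n,l,s,_=cv2.connectedComponentsWithStats(m,connectivity=4); j=1+np.argmax(s[1:,4]); Q=C[l==j]
print(s[1:,4],np.median(Q,0),rect(Q))
E
```

```text
t 2.65 pos [ 0.4657 -0.3112  0.1678] psi -107.11408490052338 xaxis [-0.002  -0.0043 -1.    ] gap 0.08771275080900481 F [-0.27   -3.0298  0.3804] q [-0.2082  0.4428  0.961   1.8241 -0.4028  1.0862 -0.9696]
dpos [ 0.1598 -0.0068  0.0015] rot [-0.0125  0.0007 -0.0047]
[3174] [ 0.4773 -0.3066  0.0395] (array([ 0.4682, -0.3047]), 159.88758850097656, 30.022218704223633, np.float32(-16.51405))
```

View pics/w1.png

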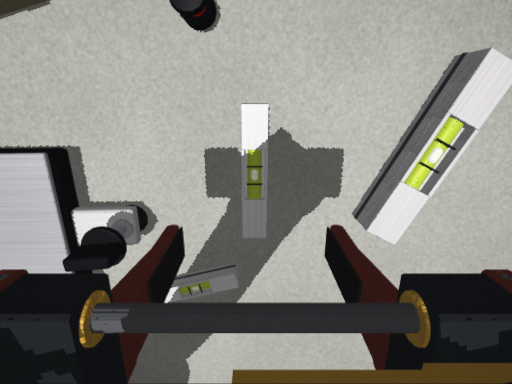

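The wrist view shows the middle level with its vial at (255,175). It measures 160 x 30 mm, centred at (0.468,-0.305) with its axis at -16.5°. The knob is at (100,250). I descend partway and let the arm settle.

>>> carry_out --increments '[{"delta_pos": [0.025, 0, 0], "angular": [0, 0, 0], "grip": 1}, {"delta_pos": [0.05, 0, 0], "angular": [0, 0, 0], "grip": 1}, {"delta_pos": [0.075, 0, 0], "angular": [0, 0, 0], "grip": 1}, {"delta_pos": [0.09, 0, 0], "angular": [0, 0, 0], "grip": 1}, {"delta_pos": [0.1, 0, 0], "angular": [0, 0, 0], "grip": 1}, {"delta_pos": [0.1, 0, 0], "angular": [0, 0, 0], "grip": 1}, {"delta_pos": [0.1, 0, 0], "angular": [0, 0, 0], "grip": 1}, {"delta_pos": [0.1, 0, 0], "angular": [0, 0, 0], "grip": 1}, {"delta_pos": [0.1, 0, 0], "angular": [0, 0, 0], "grip": 1}, {"delta_pos": [0.1, 0, 0], "angular": [0, 0, 0], "grip": 1}]'

```text
time: 3.9
position: [0.4681, -0.3034, 0.0699]
ee_rot: [0.7, -0.099, -0.7, -0.099]
ft_force: [0.1, -0.4, 0.6]
finger_gap: 0.0878
```

Run:
```python
from workcell import bot
from h import *
goto(bot,[.4675,-.305,.01],-106.5)
```

```text
t 3.9 pos [ 0.4681 -0.3034  0.0699] psi -106.10366543174209 xaxis [ 0.0004 -0.     -1.    ] gap 0.08781956617345645 F [ 0.1177 -0.4075  0.615 ] q [-0.129   0.5549  0.8502  1.9221 -0.5286  0.9033 -0.8649]
dpos [0.0599 0.0017 0.0002] rot [ 0.0069 -0.0004  0.0001]
```

>>> carry_out --increments '[{"delta_pos": [0.02, 0.001, 0], "angular": [0.007, 0, 0], "grip": 1}, {"delta_pos": [0.04, 0.0015, 0], "angular": [0.007, 0, 0], "grip": 1}, {"delta_pos": [0.055, 0.0015, 0], "angular": [0.007, 0, 0], "grip": 1}, {"delta_pos": [0.06, 0.0015, 0], "angular": [0.007, 0, 0], "grip": 1}, {"delta_pos": [0.06, 0.0015, 0], "angular": [0.007, 0, 0], "grip": 0.6}, {"delta_pos": [0.06, 0.0015, 0], "angular": [0.007, 0, 0], "grip": 0.4}, {"delta_pos": [0.06, 0.0015, 0], "angular": [0.007, 0, 0], "grip": 0.2}, {"delta_pos": [0.06, 0.0015, 0], "angular": [0.007, 0, 0], "grip": 0.2}, {"delta_pos": [0.06, 0.0015, 0], "angular": [0.007, 0, 0], "grip": 0.2}, {"delta_pos": [0.06, 0.0015, 0], "angular": [0.007, 0, 0], "grip": 0.2}]' --squeeze 30

```text
time: 5.15
position: [0.4676, -0.3048, 0.0098]
ee_rot: [0.7, -0.101, -0.7, -0.102]
ft_force: [-0.4, 0.8, 0.7]
finger_gap: 0.0315
```

Run:
```python
from workcell import bot
from h import *
goto(bot,[.4974,.0602,.16],-15.56)
```

```text
t 5.15 pos [ 0.4676 -0.3048  0.0098] psi -106.50687590223123 xaxis [ 0.0001  0.0001 -1.    ] gap 0.03152515416078969 F [-0.3697  0.754   0.7035] q [-0.0656  0.6366  0.7708  1.9579 -0.6174  0.7976 -0.8011]
dpos [-0.1502 -0.3584  0.0751] rot [-1.5873 -0.0002 -0.    ]
```

>>> carry_out --increments '[{"delta_pos": [0, 0, 0], "angular": [0, 0, 0], "grip": 0.2}, {"delta_pos": [-0.025, 0, 0], "angular": [0, 0, 0], "grip": 0.2}, {"delta_pos": [-0.065, 0, 0], "angular": [0, 0, 0], "grip": 0.2}, {"delta_pos": [-0.11, 0, 0], "angular": [0, 0, 0], "grip": 0.2}, {"delta_pos": [-0.15, 0, 0], "angular": [0, 0, 0], "grip": 0.2}, {"delta_pos": [-0.15, -0.02, 0.004], "angular": [-0.09, 0, 0], "grip": 0.2}, {"delta_pos": [-0.15, -0.05, 0.01], "angular": [-0.22, 0, 0], "grip": 0.2}, {"delta_pos": [-0.15, -0.08, 0.017], "angular": [-0.36, 0, 0], "grip": 0.2}, {"delta_pos": [-0.15, -0.115, 0.024], "angular": [-0.51, 0, 0], "grip": 0.2}, {"delta_pos": [-0.15, -0.15, 0.031], "angular": [-0.66, 0, 0], "grip": 0.2}]'

```text
time: 6.4
position: [0.4798, -0.1499, 0.1588]
ee_rot: [-0.694, -0.134, 0.695, -0.133]
ft_force: [-0.1, -0.5, -0.5]
finger_gap: 0.0179
```

Run:
```python
from workcell import bot
from h import *
goto(bot,[.4974,.0602,.16],-15.56)
```

```text
t 6.4 pos [ 0.4798 -0.1499  0.1588] psi -68.2579865192593 xaxis [-0.0013  0.0006 -1.    ] gap 0.017867188024768967 F [-0.0901 -0.5371 -0.5047] q [-0.4541  0.2858  0.8099  1.9597 -0.2458  0.9974 -0.7207]
dpos [-0.0011 -0.1886 -0.0942] rot [-0.9198  0.0004  0.0014]
```

The gap of 17.9 mm means the level is not held. I look before doing anything else.

Run:
```python
from workcell import bot
from h import *
wcap(bot,'w2')
for n in ['scene','top']:
    p,d=bot.capture(n); cv2.imwrite(f'pics/{n}2.png',cv2.cvtColor(p,cv2.COLOR_RGB2BGR)); np.savez(n+'2.npz',p=p,d=d)
print(bot.sense()['time'],bot.sense()['finger_gap'])
```

```text
6.55 0.017500711951812225
```

View pics/w2.png

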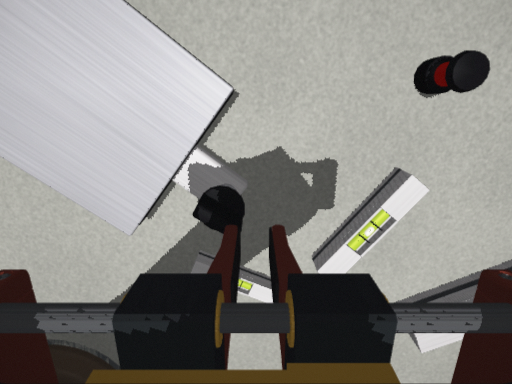

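View pics/top2.png

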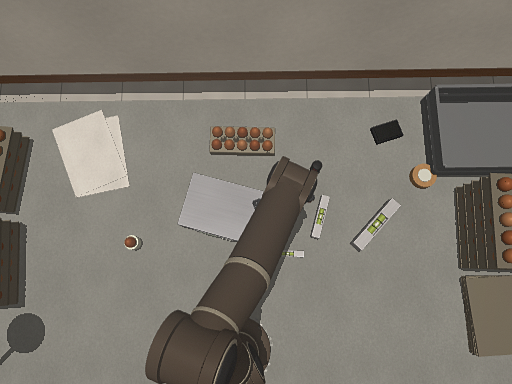

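The fingers had not finished closing when I lifted. The level still stands where it was, with its top-view centre at (320,216). I go back and retry with a longer close.

Run:
```python
from workcell import bot
from h import *
z=np.load('w2.npz'); C=cloud(z['d'],z['K'],z['T'])
m=((C[...,2]>.03)&(C[...,2]<.05)&(z['d']>0)&(abs(C[...,0]-.466)<.12)&(abs(C[...,1]+.305)<.07)).astype(np.uint8)
n,l,s,_=cv2.connectedComponentsWithStats(m,connectivity=4); j=1+np.argmax(s[1:,4]); print(s[1:,4],rect(C[l==j]))
goto(bot,[.4675,-.305,.09],-106.5)
```

```text
[3334] (array([ 0.4686, -0.3043]), 159.63917541503906, 32.02323532104492, np.float32(-16.381937))
t 6.55 pos [ 0.4802 -0.1493  0.1588] psi -68.37084982385609 xaxis [-0.0012  0.0014 -1.    ] gap 0.017500711951812225 F [ 0.4318 -1.0873 -0.6196] q [-0.4543  0.2863  0.8095  1.959  -0.2469  0.998  -0.7227]
dpos [0.0686 0.1402 0.0692] rot [0.6655 0.0012 0.0015]
```

>>> carry_out --increments '[{"delta_pos": [0, 0.014, 0.007], "angular": [0.08, 0, 0], "grip": 1}, {"delta_pos": [0, 0.04, 0.02], "angular": [0.2, 0, 0], "grip": 1}, {"delta_pos": [0, 0.075, 0.037], "angular": [0.36, 0, 0], "grip": 1}, {"delta_pos": [0, 0.11, 0.054], "angular": [0.52, 0, 0], "grip": 1}, {"delta_pos": [0, 0.13, 0.064], "angular": [0.62, 0, 0], "grip": 1}, {"delta_pos": [0.01, 0.1405, 0.0685], "angular": [0.665, 0, 0], "grip": 1}, {"delta_pos": [0.03, 0.1405, 0.0685], "angular": [0.665, 0, 0], "grip": 1}, {"delta_pos": [0.06, 0.1405, 0.0685], "angular": [0.665, 0, 0], "grip": 1}, {"delta_pos": [0.07, 0.1405, 0.0685], "angular": [0.665, 0, 0], "grip": 1}, {"delta_pos": [0.07, 0.1405, 0.0685], "angular": [0.665, 0, 0], "grip": 1}]'

```text
time: 7.8
position: [0.4672, -0.3073, 0.0889]
ee_rot: [-0.699, 0.103, 0.7, 0.103]
ft_force: [-0.7, -0.4, -0.1]
finger_gap: 0.0877
```

Run:
```python
from workcell import bot
from h import *
goto(bot,[.468,-.305,.01],-106.5)
```

```text
t 7.8 pos [ 0.4672 -0.3073  0.0889] psi -106.75514058403158 xaxis [-0.0017  0.0008 -1.    ] gap 0.08771174066646784 F [-0.6751 -0.3833 -0.0753] q [-0.1451  0.5385  0.8834  1.9021 -0.5104  0.945  -0.883 ]
dpos [ 0.0789 -0.0024 -0.0002] rot [-0.0045  0.0018  0.0003]
```

>>> carry_out --increments '[{"delta_pos": [0.03, -0.001, 0], "angular": [0, 0, 0], "grip": 1}, {"delta_pos": [0.06, -0.002, 0], "angular": [0, 0, 0], "grip": 0.8}, {"delta_pos": [0.078, -0.002, 0], "angular": [0, 0, 0], "grip": 0.5}, {"delta_pos": [0.079, -0.002, 0], "angular": [0, 0, 0], "grip": 0.2}, {"delta_pos": [0.079, -0.002, 0], "angular": [0, 0, 0], "grip": 0.2}, {"delta_pos": [0.079, -0.002, 0], "angular": [0, 0, 0], "grip": 0.2}, {"delta_pos": [0.079, -0.002, 0], "angular": [0, 0, 0], "grip": 0}, {"delta_pos": [0.079, -0.002, 0], "angular": [0, 0, 0], "grip": 0}, {"delta_pos": [0.079, -0.002, 0], "angular": [0, 0, 0], "grip": 0}, {"delta_pos": [0.079, -0.002, 0], "angular": [0, 0, 0], "grip": 0}]' --squeeze 35

```text
time: 9.05
position: [0.4682, -0.3061, 0.0107]
ee_rot: [-0.7, 0.103, 0.7, 0.103]
ft_force: [0.0, 0.1, -0.1]
finger_gap: 0.0017
```

Run:
```python
from workcell import bot
from h import *
goto(bot,[.4974,.0602,.16],-15.56)
```

```text
t 9.05 pos [ 0.4682 -0.3061  0.0107] psi -106.79840299389674 xaxis [-0.      0.0001 -1.    ] gap 0.0017337117874566192 F [ 0.043   0.1012 -0.0765] q [-0.0699  0.6406  0.7808  1.9545 -0.6239  0.804  -0.7994]
dpos [-0.1492 -0.3591  0.0779] rot [-1.5924 -0.      0.0001]
```

Run:
```python
from workcell import bot
from h import *
wcap(bot,'w3')
p,d=bot.capture('scene'); cv2.imwrite(f'pics/scene3.png',cv2.cvtColor(p[170:330,50:290].repeat(3,0).repeat(3,1)[:480,:720],cv2.COLOR_RGB2BGR))
```

```text
(no output)
```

View pics/w3.png

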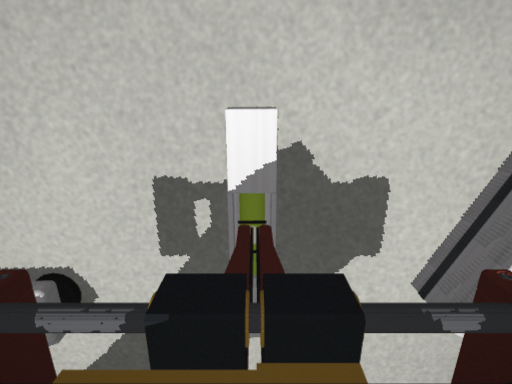

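View pics/scene3.png

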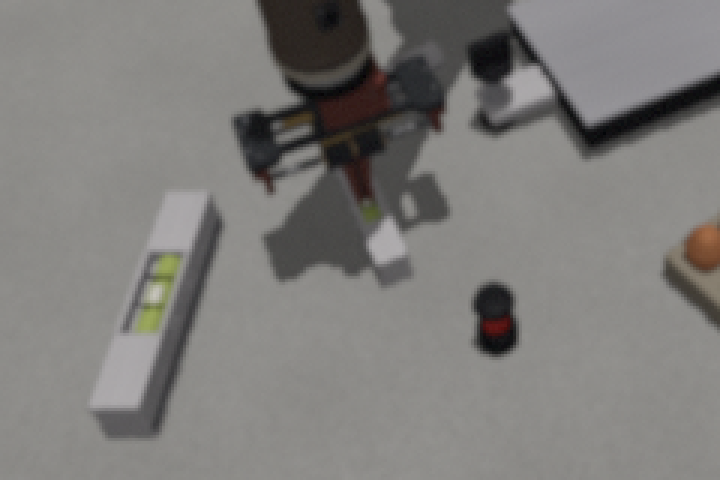

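Run:
```python
from workcell import bot
from h import *
z=np.load('w3.npz'); C=cloud(z['d'],z['K'],z['T']); d=z['d']
for v,u in [(130,250),(160,250),(205,253),(222,253),(228,243),(228,268),(240,243),(240,268),(255,240),(270,240),(60,200),(250,235)]: print(v,u,d[v,u],C[v,u])
print(proj([bot.sense()['position']],z['K'],z['T']))
i=bot.camera_info('top');p,d=bot.capture('top');C=cloud(d,i['mtx'],i['world_from_camera']);print(C[230,317],C[205,322],C[195,340])
cv2.imwrite('pics/w3c.png',cv2.cvtColor(cv2.resize(z['p'][90:300,180:330],None,fx=3.5,fy=2.8*1.25/1.25*1.0),cv2.COLOR_RGB2BGR))
```

```text
130 250 0.16575369 [ 0.5332 -0.3231  0.0399]
160 250 0.17045093 [ 0.5167 -0.3181  0.0405]
205 253 0.18510607 [ 0.4872 -0.311   0.0347]
222 253 0.18367736 [ 0.4778 -0.3082  0.0393]
228 243 0.16997032 [ 0.4816 -0.3032  0.053 ]
228 268 0.17178103 [ 0.4766 -0.3171  0.0513]
240 243 0.1562091 [ 0.4811 -0.3036  0.0675]
240 268 0.15560468 [ 0.4775 -0.3166  0.0681]
255 240 0.1400461 [ 0.4818 -0.303   0.0843]
270 240 0.12911573 [ 0.4809 -0.3033  0.096 ]
60 200 0.19220504 [ 0.5826 -0.303  -0.001 ]
250 235 0.14634073 [ 0.4819 -0.3001  0.078 ]
[[254.2149 218.7021]]
[ 0.364  -0.2013  0.5726] [ 0.4225 -0.2169  0.5618] [ 0.4571 -0.2738  0.4995]
```

View pics/w3c.png

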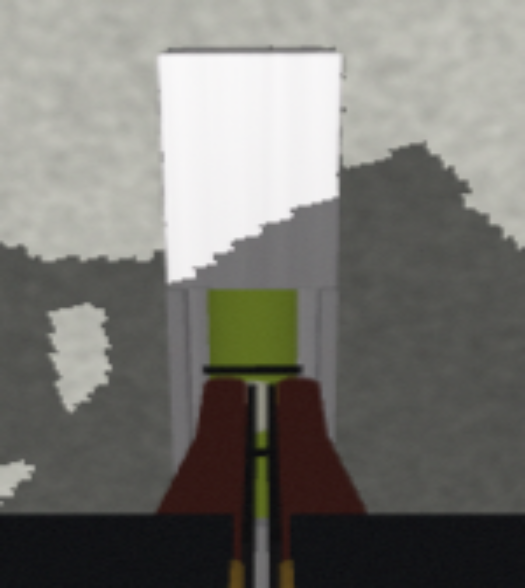

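Run:
```python
from workcell import bot
from h import *
Tc=bot.camera_info('wrist')['T_tool_cam']
for f in ['w1','w2','w3']:
    z=np.load(f+'.npz'); Ct=cloud(z['d'],z['K'],Tc); 
    m=(abs(Ct[...,2])<.02)&(abs(Ct[...,1])<.075)&(z['d']>0)&(Ct[...,0]<.02)&(Ct[...,0]>-.09)
    Q=Ct[m]; print(f,len(Q))
    for a in np.arange(-.09,.02,.01):
        q=Q[(Q[:,0]>=a)&(Q[:,0]<a+.01)]
        if len(q): print('  x %.3f'%a,len(q),q.min(0),q.max(0))
print(bot.sense()['ft_force'],bot.sense()['tau'])
```

```text
w1 4397
  x -0.090 1217 [-0.09   -0.056  -0.0125] [-0.08    0.0564  0.0094]
  x -0.080 997 [-0.08   -0.0542 -0.0123] [-0.07    0.0555  0.01  ]
  x -0.070 778 [-0.07   -0.0538 -0.0122] [-0.06    0.0541  0.0102]
  x -0.060 664 [-0.06   -0.0526 -0.0124] [-0.05    0.0531  0.0099]
  x -0.050 540 [-0.05   -0.0529 -0.0122] [-0.04    0.053   0.0097]
  x -0.040 201 [-0.04   -0.0521 -0.012 ] [-0.0345  0.0525  0.0094]
w2 2457
  x -0.090 668 [-0.09   -0.0207 -0.0124] [-0.08    0.021   0.0086]
  x -0.080 601 [-0.08   -0.0201 -0.0123] [-0.07    0.0201  0.0097]
  x -0.070 432 [-0.07   -0.0182 -0.0123] [-0.0601  0.0184  0.0094]
  x -0.060 357 [-0.06   -0.0175 -0.0124] [-0.0501  0.0178  0.01  ]
  x -0.050 289 [-0.05   -0.0174 -0.0122] [-0.04    0.0179  0.0096]
  x -0.040 110 [-0.04   -0.0169 -0.012 ] [-0.0356  0.0172  0.0005]
w3 10375
  x -0.090 520 [-0.0899 -0.0131 -0.0127] [-0.08    0.0133 -0.009 ]
  x -0.080 493 [-0.08   -0.0122 -0.0123] [-0.07    0.0124 -0.0089]
  x -0.070 339 [-0.0698 -0.0107 -0.0122] [-0.06    0.011  -0.0091]
  x -0.060 287 [-0.06   -0.0097 -0.0121] [-0.05    0.01   -0.0071]
  x -0.050 224 [-0.0499 -0.0097 -0.0124] [-0.04    0.01   -0.0095]
  x -0.040 97 [-0.0399 -0.0162 -0.0186] [-0.03    0.0133  0.0105]
  x -0.030 1058 [-0.03   -0.0165 -0.02  ] [-0.02    0.0136  0.0199]
  x -0.020 344 [-0.02   -0.0135 -0.0199] [-0.0153  0.0106  0.0135]
  x -0.000 475 [ 0.0087 -0.0749 -0.02  ] [0.01   0.0745 0.0197]
  x 0.010 6538 [ 0.01  -0.075 -0.02 ] [0.013 0.075 0.02 ]
[-0.2701 -0.0626 -0.4074] [ -0.0069 -52.9759  13.4423 -18.8471  -0.0329  -0.0396  -0.0002]
```

The wrist depth agrees with the bench (0) and the level top (0.040). But in all three pictures the real fingertips sit at tool x = -0.035, so they are 35 mm short of the reported TCP. The fingers therefore closed just above the level. I will use this measured tip offset from here on: open, then go 35 mm deeper.

>>> carry_out --increments '[{"delta_pos": [0, -0.001, 0], "angular": [0, 0, 0], "grip": 1}, {"delta_pos": [0, -0.0015, 0], "angular": [0, 0, 0], "grip": 1}, {"delta_pos": [0, -0.0015, 0], "angular": [0, 0, 0], "grip": 1}, {"delta_pos": [0, -0.0015, 0], "angular": [0, 0, 0], "grip": 1}, {"delta_pos": [0, -0.0015, 0], "angular": [0, 0, 0], "grip": 1}, {"delta_pos": [0, -0.0015, 0], "angular": [0, 0, 0], "grip": 1}, {"delta_pos": [0.008, -0.0015, 0], "angular": [0, 0, 0], "grip": 1}, {"delta_pos": [0.018, -0.0015, 0], "angular": [0, 0, 0], "grip": 0.9}, {"delta_pos": [0.028, -0.0015, 0], "angular": [0, 0, 0], "grip": 0.8}, {"delta_pos": [0.033, -0.0015, 0], "angular": [0, 0, 0], "grip": 0.7}]'

```text
time: 10.45
position: [0.4682, -0.3044, -0.0233]
ee_rot: [-0.699, 0.103, 0.7, 0.103]
ft_force: [0.3, -0.3, -0.4]
finger_gap: 0.0641
```

Run:
```python
from workcell import bot
from h import *
wcap(bot,'w4');s=bot.sense();print(s['position'],s['ft_force'],s['finger_gap'],s['time'])
```

```text
[ 0.4681 -0.3044 -0.0236] [-0.2556 -1.1705 -1.1785] 0.06209587753089965 10.5
```

View pics/w4.png

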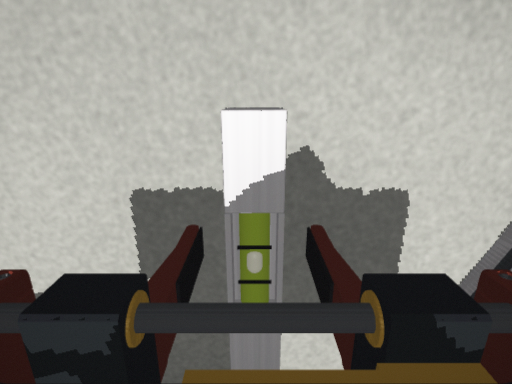

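The fingers now straddle the level at (255,262), with their tips about 11 mm above the bench and no contact force. Closing.

>>> carry_out --increments '[{"delta_pos": [0, 0, 0], "angular": [0, 0, 0], "grip": 0.2}, {"delta_pos": [0, 0, 0], "angular": [0, 0, 0], "grip": 0.2}, {"delta_pos": [0, 0, 0], "angular": [0, 0, 0], "grip": 0.2}, {"delta_pos": [0, 0, 0], "angular": [0, 0, 0], "grip": 0.1}, {"delta_pos": [0, 0, 0], "angular": [0, 0, 0], "grip": 0.1}, {"delta_pos": [0, 0, 0], "angular": [0, 0, 0], "grip": 0.1}, {"delta_pos": [-0.01, 0, 0], "angular": [0, 0, 0], "grip": 0.1}, {"delta_pos": [-0.03, 0, 0], "angular": [0, 0, 0], "grip": 0.1}, {"delta_pos": [-0.05, 0, 0], "angular": [0, 0, 0], "grip": 0.1}, {"delta_pos": [-0.06, 0, 0], "angular": [0, 0, 0], "grip": 0.1}]' --squeeze 35

```text
time: 11.75
position: [0.4694, -0.3051, 0.0397]
ee_rot: [0.7, -0.103, -0.699, -0.103]
ft_force: [-0.0, -0.6, -3.2]
finger_gap: 0.0297
```

Run:
```python
from workcell import bot
from h import *
goto(bot,[.4974,.0602,.13],-15.56)
```

```text
t 11.75 pos [ 0.4694 -0.3051  0.0397] psi -106.79679421917346 xaxis [ 0.0021 -0.0008 -1.    ] gap 0.029708513361792165 F [-0.034  -0.5856 -3.1619] q [-0.1029  0.6011  0.8219  1.9398 -0.5832  0.8527 -0.8326]
dpos [-0.0905 -0.3578  0.0786] rot [-1.5924 -0.0016 -0.0019]
```

Held: the gap is 29.7 mm and the wrist carries about 3.3 N. Carrying it over the pan.

>>> carry_out --increments '[{"delta_pos": [-0.035, 0, 0], "angular": [0, 0, 0], "grip": 0.1}, {"delta_pos": [-0.07, -0.01, 0.002], "angular": [-0.03, 0, 0], "grip": 0.1}, {"delta_pos": [-0.09, -0.03, 0.006], "angular": [-0.12, 0, 0], "grip": 0.1}, {"delta_pos": [-0.09, -0.06, 0.012], "angular": [-0.25, 0, 0], "grip": 0.1}, {"delta_pos": [-0.09, -0.095, 0.02], "angular": [-0.4, 0, 0], "grip": 0.1}, {"delta_pos": [-0.09, -0.13, 0.028], "angular": [-0.56, 0, 0], "grip": 0.1}, {"delta_pos": [-0.09, -0.165, 0.036], "angular": [-0.72, 0, 0], "grip": 0.1}, {"delta_pos": [-0.09, -0.2, 0.044], "angular": [-0.88, 0, 0], "grip": 0.1}, {"delta_pos": [-0.09, -0.235, 0.051], "angular": [-1.04, 0, 0], "grip": 0.1}, {"delta_pos": [-0.09, -0.27, 0.059], "angular": [-1.2, 0, 0], "grip": 0.1}]'

```text
time: 13.0
position: [0.4901, -0.0281, 0.1283]
ee_rot: [0.635, 0.311, -0.635, 0.311]
ft_force: [0.8, -0.5, -3.0]
finger_gap: 0.0299
```

Run:
```python
from workcell import bot
from h import *
goto(bot,[.4974,.0602,.13],-15.56)
```

```text
t 13.0 pos [ 0.4901 -0.0281  0.1283] psi -37.76277124571629 xaxis [ 0.0006  0.0002 -1.    ] gap 0.029901394401394162 F [ 0.7885 -0.5236 -3.0464] q [-0.5719  0.2777  0.6412  2.0156 -0.2092  0.9116 -0.4792]
dpos [-0.0017 -0.0483 -0.0743] rot [-0.3875 -0.0004 -0.0004]
```

>>> carry_out --increments '[{"delta_pos": [0, -0.014, -0.022], "angular": [-0.12, 0, 0], "grip": 0.1}, {"delta_pos": [0, -0.028, -0.043], "angular": [-0.23, 0, 0], "grip": 0.1}, {"delta_pos": [0, -0.04, -0.062], "angular": [-0.33, 0, 0], "grip": 0.1}, {"delta_pos": [0, -0.0483, -0.0743], "angular": [-0.3875, 0, 0], "grip": 0.1}, {"delta_pos": [0.02, -0.0483, -0.0743], "angular": [-0.3875, 0, 0], "grip": 0.1}, {"delta_pos": [0.04, -0.0483, -0.0743], "angular": [-0.3875, 0, 0], "grip": 0.1}, {"delta_pos": [0.055, -0.0483, -0.0743], "angular": [-0.3875, 0, 0], "grip": 0.1}, {"delta_pos": [0.065, -0.0483, -0.0743], "angular": [-0.3875, 0, 0], "grip": 0.1}, {"delta_pos": [0.065, -0.0483, -0.0743], "angular": [-0.3875, 0, 0], "grip": 0.1}, {"delta_pos": [0.065, -0.0483, -0.0743], "angular": [-0.3875, 0, 0], "grip": 0.1}]'

```text
time: 14.25
position: [0.4984, 0.0591, 0.0632]
ee_rot: [0.564, 0.426, -0.564, 0.426]
ft_force: [-0.2, 0.1, -3.6]
finger_gap: 0.0298
```

Run:
```python
from workcell import bot
from h import *
goto(bot,[.4974,.0602,.042],-15.56)
p,d,T,K,C=wcap(bot,'w5')
# pan points
u=np.array([np.cos(np.radians(74.44)),np.sin(np.radians(74.44))]); c=np.array([.4974,.0602])
r=C[...,:2]-c; a=r@u; b=r@np.array([u[1],-u[0]])
m=(d>0)&(C[...,2]>.05)&(C[...,2]<.076)&(abs(a)<.13)&(abs(b)<.095)&(abs(b)>.025)
A=np.c_[a[m],b[m],np.ones(m.sum())]; f=np.linalg.lstsq(A,C[...,2][m],rcond=None)[0]; print(m.sum(),f,a[m].min(),a[m].max(),b[m].min(),b[m].max())
m2=(d>0)&(C[...,2]>.085)&(C[...,2]<.13)&(abs(b)<.02)&(a<.1)&(a>-.1)
print('leveltop',C[...,2][m2].mean(),rect(C[m2]))
g=(d>0)&(C[...,2]<.02)&(C[...,2]>-.02);print('bench',g.sum(),np.median(C[...,2][g]), np.linalg.lstsq(np.c_[a[g],b[g],np.ones(g.sum())],C[...,2][g],rcond=None)[0])
```

```text
t 14.25 pos [0.4984 0.0591 0.0632] psi -15.854025111868813 xaxis [ 0.0007  0.0001 -1.    ] gap 0.029786733961154055 F [-0.2073  0.1382 -3.6128] q [-0.6033  0.3813  0.4857  2.0453 -0.252   0.7709 -0.242 ]
dpos [ 0.0212 -0.0013 -0.0008] rot [-0.0051 -0.0003 -0.0007]
51066 [0.0202 0.0006 0.0614] -0.12999674535716232 0.12999666630760956 -0.09499966793869805 0.09499540147581498
leveltop 0.1227348147365027 (array([0.4978, 0.0621]), 153.40185546875, 39.99369812011719, np.float32(73.65294))
bench 70451 -0.00011066406645904303 [0.0002 0.0038 0.0003]
```

View pics/w5.png

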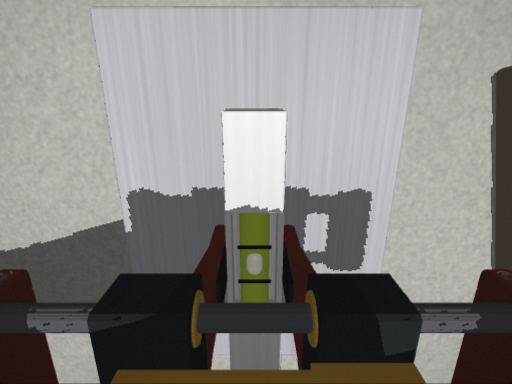

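The picture shows the level held over the middle of the pan, with its vial at (255,262). The pan slope is 20 mrad, foot end low, which means about 1.5 rad of turn. The pan centre is at z = 0.061. I lower with the same 20 mrad tilt.

>>> carry_out --increments '[{"delta_pos": [0.005, -0.0013, 0], "angular": [-0.005, 0.01, 0], "grip": 0.1}, {"delta_pos": [0.01, -0.0013, 0], "angular": [-0.005, 0.02, 0], "grip": 0.1}, {"delta_pos": [0.014, -0.0013, 0], "angular": [-0.005, 0.02, 0], "grip": 0.1}, {"delta_pos": [0.017, -0.0013, 0], "angular": [-0.005, 0.02, 0], "grip": 0.1}, {"delta_pos": [0.019, -0.0013, 0], "angular": [-0.005, 0.02, 0], "grip": 0.1}, {"delta_pos": [0.02, -0.0013, 0], "angular": [-0.005, 0.02, 0], "grip": 0.1}, {"delta_pos": [0.021, -0.0013, 0], "angular": [-0.005, 0.02, 0], "grip": 0.1}, {"delta_pos": [0.0215, -0.0013, 0], "angular": [-0.005, 0.02, 0], "grip": 0.1}, {"delta_pos": [0.022, -0.0013, 0], "angular": [-0.005, 0.02, 0], "grip": 0.1}, {"delta_pos": [0.022, -0.0013, 0], "angular": [-0.005, 0.02, 0], "grip": 0.1}]'

```text
time: 15.55
position: [0.4968, 0.0595, 0.0408]
ee_rot: [0.569, 0.432, -0.557, 0.423]
ft_force: [1.2, -0.2, -2.4]
finger_gap: 0.0298
```

>>> carry_out --increments '[{"delta_pos": [0.0003, 0, 0], "angular": [0, 0, 0], "grip": 0.1}, {"delta_pos": [0.0006, 0, 0], "angular": [0, 0, 0], "grip": 0.1}, {"delta_pos": [0.0009, 0, 0], "angular": [0, 0, 0], "grip": 0.1}, {"delta_pos": [0.0012, 0, 0], "angular": [0, 0, 0], "grip": 0.1}, {"delta_pos": [0.0012, 0, 0], "angular": [0, 0, 0], "grip": 0.1}, {"delta_pos": [0.0012, 0, 0], "angular": [0, 0, 0], "grip": 0.1}, {"delta_pos": [0.0012, 0, 0], "angular": [0, 0, 0], "grip": 0.1}, {"delta_pos": [0.0012, 0, 0], "angular": [0, 0, 0], "grip": 0.1}, {"delta_pos": [0.0012, 0, 0], "angular": [0, 0, 0], "grip": 0.1}, {"delta_pos": [0.0012, 0, 0], "angular": [0, 0, 0], "grip": 0.1}]'

```text
time: 16.8
position: [0.4967, 0.0596, 0.0395]
ee_rot: [0.569, 0.432, -0.557, 0.423]
ft_force: [1.0, -0.0, -2.8]
finger_gap: 0.0298
```

Run:
```python
from workcell import bot
from h import *
p,d,T,K,C=wcap(bot,'w6')
u=np.array([np.cos(np.radians(74.44)),np.sin(np.radians(74.44))]); c=np.array([.4974,.0602])
r=C[...,:2]-c; a=r@u; b=r@np.array([u[1],-u[0]])
m=(d>0)&(C[...,2]>.05)&(C[...,2]<.076)&(abs(a)<.13)&(abs(b)<.095)&(abs(b)>.03)
f=lambda m:np.linalg.lstsq(np.c_[a[m],b[m],np.ones(m.sum())],C[...,2][m],rcond=None)[0]
print(m.sum(),f(m))
m2=(d>0)&(C[...,2]>.085)&(C[...,2]<.115)&(abs(b)<.013)&(a<.075)&(a>.03)
print('leveltop',f(m2)); s=bot.sense(); print(s['ft_force'],s['position'])
```

```text
57222 [0.0202 0.0004 0.0614]
leveltop [ 0.0196 -0.0006  0.1015]
[-0.4238 -0.6189 -3.0973] [0.4967 0.0595 0.0395]
```

The level top is 40.1 mm above the pan, so it is practically touching and parallel to it. One more nudge, then release.

>>> carry_out --increments '[{"delta_pos": [0.0004, 0, 0], "angular": [0, 0, 0], "grip": 0.1}, {"delta_pos": [0.0008, 0, 0], "angular": [0, 0, 0], "grip": 0.1}, {"delta_pos": [0.0008, 0, 0], "angular": [0, 0, 0], "grip": 0.1}, {"delta_pos": [0.0008, 0, 0], "angular": [0, 0, 0], "grip": 0.35}, {"delta_pos": [0.0008, 0, 0], "angular": [0, 0, 0], "grip": 0.45}, {"delta_pos": [0.0008, 0, 0], "angular": [0, 0, 0], "grip": 0.6}, {"delta_pos": [0.0008, 0, 0], "angular": [0, 0, 0], "grip": 0.7}, {"delta_pos": [0.0008, 0, 0], "angular": [0, 0, 0], "grip": 0.8}, {"delta_pos": [0.0008, 0, 0], "angular": [0, 0, 0], "grip": 0.8}, {"delta_pos": [-0.004, 0, 0], "angular": [0, 0, 0], "grip": 0.8}]'

```text
time: 18.1
position: [0.4965, 0.0594, 0.0435]
ee_rot: [0.568, 0.432, -0.558, 0.423]
ft_force: [-0.2, 0.3, 0.8]
finger_gap: 0.0702
```

Run:
```python
from workcell import bot
from h import *
s=bot.sense();print(s['ft_force'],s['finger_gap'])
goto(bot,[.445,-.1277,.12],-12.4)
```

```text
[-0.1966  0.3139  0.7581] 0.07021723335708638
t 18.1 pos [0.4965 0.0594 0.0435] psi -15.55726601825636 xaxis [ 0.0048  0.019  -0.9998] gap 0.07021723335708638 F [-0.1966  0.3139  0.7581] q [-0.5673  0.4051  0.4577  2.069  -0.2956  0.7197 -0.1899]
dpos [-0.0803  0.0006  0.1925] rot [-0.0551 -0.0196 -0.    ]
```

>>> carry_out --increments '[{"delta_pos": [-0.02, 0, 0], "angular": [0, 0, 0], "grip": 0.8}, {"delta_pos": [-0.05, 0, 0.001], "angular": [0, -0.01, 0], "grip": 0.8}, {"delta_pos": [-0.08, 0, 0.002], "angular": [-0.01, -0.0196, 0], "grip": 0.8}, {"delta_pos": [-0.1, 0, 0.01], "angular": [-0.02, -0.0196, 0], "grip": 0.8}, {"delta_pos": [-0.11, 0, 0.02], "angular": [-0.03, -0.0196, 0], "grip": 0.8}, {"delta_pos": [-0.11, 0, 0.035], "angular": [-0.04, -0.0196, 0], "grip": 0.8}, {"delta_pos": [-0.11, 0, 0.04], "angular": [-0.055, -0.0196, 0], "grip": 0.8}, {"delta_pos": [-0.11, 0, 0.04], "angular": [-0.055, -0.0196, 0], "grip": 0.8}, {"delta_pos": [-0.11, 0, 0.04], "angular": [-0.055, -0.0196, 0], "grip": 0.8}, {"delta_pos": [-0.11, 0, 0.04], "angular": [-0.055, -0.0196, 0], "grip": 0.8}]'

```text
time: 19.35
position: [0.4854, 0.0192, 0.1525]
ee_rot: [0.551, 0.443, -0.551, 0.443]
ft_force: [-0.9, -0.1, 0.2]
finger_gap: 0.0701
```

Run:
```python
from workcell import bot
from h import *
p,d,T,K,C=wcap(bot,'w7')
goto(bot,[.445,-.1277,.12],-12.4)
```

```text
t 19.4 pos [0.4854 0.0191 0.1525] psi -12.378402877248469 xaxis [ 0.0004  0.0001 -1.    ] gap 0.07036043118079752 F [ 0.227   0.339  -0.0427] q [-0.6026  0.2214  0.5449  1.9951 -0.1395  0.9605 -0.2044]
dpos [ 0.0325 -0.008   0.1521] rot [ 0.0004 -0.0002 -0.0004]
```

View pics/w7.png

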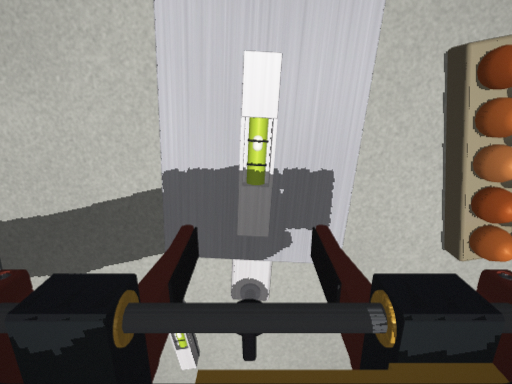

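The level stands flat on the pan with its lines at rows 140 and 165. The bubble at (258,142) is about 8 mm away from the foot, which agrees with the 20 mrad depth slope. Next I go above the knob.

>>> carry_out --increments '[{"delta_pos": [0, 0, 0.015], "angular": [0, 0, 0], "grip": 0.8}, {"delta_pos": [0, -0.002, 0.04], "angular": [0, 0, 0], "grip": 0.8}, {"delta_pos": [0, -0.004, 0.07], "angular": [0, 0, 0], "grip": 0.7}, {"delta_pos": [0, -0.006, 0.1], "angular": [0, 0, 0], "grip": 0.6}, {"delta_pos": [0.01, -0.008, 0.13], "angular": [0, 0, 0], "grip": 0.6}, {"delta_pos": [0.02, -0.008, 0.147], "angular": [0, 0, 0], "grip": 0.6}, {"delta_pos": [0.03, -0.008, 0.152], "angular": [0, 0, 0], "grip": 0.6}, {"delta_pos": [0.03, -0.008, 0.152], "angular": [0, 0, 0], "grip": 0.6}, {"delta_pos": [0.03, -0.008, 0.152], "angular": [0, 0, 0], "grip": 0.6}, {"delta_pos": [0.03, -0.008, 0.152], "angular": [0, 0, 0], "grip": 0.6}]'

```text
time: 20.65
position: [0.4454, -0.1273, 0.1229]
ee_rot: [0.551, 0.443, -0.55, 0.444]
ft_force: [0.2, -0.0, 0.1]
finger_gap: 0.0529
```

Run:
```python
from workcell import bot
from h import *
p,d,T,K,C=wcap(bot,'w8')
goto(bot,[.445,-.1277,.06],-12.4)
m=((d>0)&(C[...,2]>.112)&(C[...,2]<.125)&(abs(C[...,0]-.445)<.04)&(abs(C[...,1]+.1277)<.04)).astype(np.uint8)
n,l,s,_=cv2.connectedComponentsWithStats(m,connectivity=4); j=1+np.argmax(s[1:,4]); Q=C[l==j]; print(s[1:,4],rect(Q),Q[:,2].mean())
```

```text
t 20.7 pos [ 0.4453 -0.1274  0.1229] psi -12.34567375754645 xaxis [ 0.0012  0.0004 -1.    ] gap 0.05290194775979577 F [0.061  0.2771 0.6225] q [-0.3603  0.2294  0.6268  2.0819 -0.1749  0.8793  0.1506]
dpos [ 0.0629 -0.0003  0.0004] rot [ 0.0009 -0.0006 -0.0011]
[1061] (array([ 0.4479, -0.1256]), 45.33634948730469, 13.77609920501709, np.float32(78.21968)) 0.11830213287760653
```

View pics/w8.png

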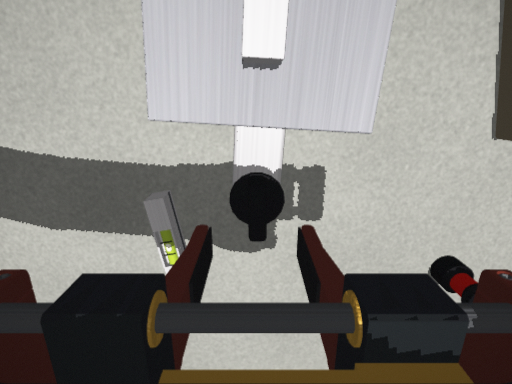

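The wrist view shows the knob at (258,200) with its bar pointing down in the image. The bar measures 45 x 14 mm, its top is at z = 0.118, and its angle is 78°, all as described. I descend and grip it.

>>> carry_out --increments '[{"delta_pos": [0.015, 0.0015, -0.0012], "angular": [-0.008, 0, 0], "grip": 0.6}, {"delta_pos": [0.03, 0.0015, -0.0012], "angular": [-0.008, 0, 0], "grip": 0.6}, {"delta_pos": [0.045, 0.0015, -0.0012], "angular": [-0.008, 0, 0], "grip": 0.6}, {"delta_pos": [0.058, 0.0015, -0.0012], "angular": [-0.008, 0, 0], "grip": 0.6}, {"delta_pos": [0.066, 0.0015, -0.0012], "angular": [-0.008, 0, 0], "grip": 0.5}, {"delta_pos": [0.066, 0.0015, -0.0012], "angular": [-0.008, 0, 0], "grip": 0.3}, {"delta_pos": [0.066, 0.0015, -0.0012], "angular": [-0.008, 0, 0], "grip": 0.1}, {"delta_pos": [0.066, 0.0015, -0.0012], "angular": [-0.008, 0, 0], "grip": 0}, {"delta_pos": [0.066, 0.0015, -0.0012], "angular": [-0.008, 0, 0], "grip": 0}, {"delta_pos": [0.066, 0.0015, -0.0012], "angular": [-0.008, 0, 0], "grip": 0}]' --squeeze 30

```text
time: 21.95
position: [0.4475, -0.1271, 0.0571]
ee_rot: [0.55, 0.445, -0.549, 0.446]
ft_force: [1.4, 0.0, 2.4]
finger_gap: 0.0137
```

Run:
```python
from workcell import bot
from h import *
p,d,T,K,C=wcap(bot,'w9')
goto(bot,[.445,-.1277,.06],-12.4)
```

```text
t 22.0 pos [ 0.4475 -0.1271  0.0571] psi -11.934238147574261 xaxis [ 0.0022  0.0001 -1.    ] gap 0.013565838816433909 F [ 1.5226 -1.0286  2.4294] q [-0.2979  0.3455  0.5749  2.1388 -0.2815  0.7273  0.2537]
dpos [-0.0029 -0.0023  0.0011] rot [ 0.0081 -0.0005 -0.0021]
```

View pics/w9.png

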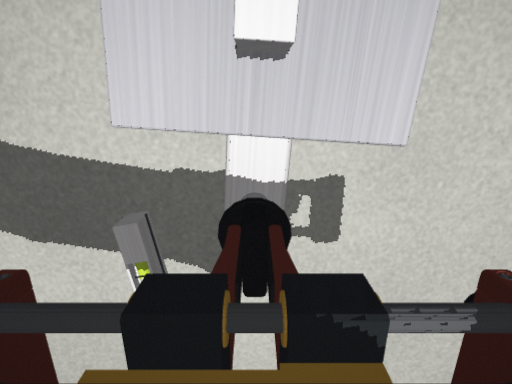

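The bar is gripped at 13.6 mm. I turn it clockwise in stages.

>>> carry_out --increments '[{"delta_pos": [0, 0, 0], "angular": [0.06, 0, 0], "grip": 0}, {"delta_pos": [0, 0, 0], "angular": [0.17, 0, 0], "grip": 0}, {"delta_pos": [0, 0, 0], "angular": [0.29, 0, 0], "grip": 0}, {"delta_pos": [0, 0, 0], "angular": [0.41, 0, 0], "grip": 0}, {"delta_pos": [0, 0, 0], "angular": [0.53, 0, 0], "grip": 0}, {"delta_pos": [0, 0, 0], "angular": [0.65, 0, 0], "grip": 0}, {"delta_pos": [0, 0, 0], "angular": [0.77, 0, 0], "grip": 0}, {"delta_pos": [0, 0, 0], "angular": [0.89, 0, 0], "grip": 0}, {"delta_pos": [0, 0, 0], "angular": [0.97, 0, 0], "grip": 0}, {"delta_pos": [0, 0, 0], "angular": [1.0, 0, 0], "grip": 0}]'

```text
time: 23.25
position: [0.447, -0.1267, 0.0571]
ee_rot: [0.696, 0.127, -0.695, 0.127]
ft_force: [-0.0, 0.3, 6.9]
finger_gap: 0.0142
```

Run:
```python
from workcell import bot
from h import *
goto(bot,[.4475,-.1271,.057],-98)
print(bot.sense()['ft_torque'])
```

```text
t 23.25 pos [ 0.447  -0.1267  0.0571] psi -69.31329929376024 xaxis [ 0.001  0.001 -1.   ] gap 0.014179692348590416 F [-0.0203  0.3305  6.85  ] q [-0.495   0.4075  0.8395  2.1492 -0.4435  0.7617 -0.5769]
dpos [ 0.0001  0.0006 -0.0004] rot [ 0.5007 -0.0011  0.0008]
[0.2284 0.2772 0.2028]
```

>>> carry_out --increments '[{"delta_pos": [-0.0003, 0, 0], "angular": [0.05, 0, 0], "grip": 0}, {"delta_pos": [-0.0005, 0, 0], "angular": [0.14, 0, 0], "grip": 0}, {"delta_pos": [-0.0005, 0, 0], "angular": [0.25, 0, 0], "grip": 0}, {"delta_pos": [-0.0005, 0, 0], "angular": [0.36, 0, 0], "grip": 0}, {"delta_pos": [-0.0005, 0, 0], "angular": [0.45, 0, 0], "grip": 0}, {"delta_pos": [-0.0005, 0, 0], "angular": [0.49, 0, 0], "grip": 0}, {"delta_pos": [-0.0005, 0, 0], "angular": [0.5, 0, 0], "grip": 0}, {"delta_pos": [-0.0005, 0, 0], "angular": [0.5, 0, 0], "grip": 0}, {"delta_pos": [-0.0005, 0, 0], "angular": [0.5, 0, 0], "grip": 0}, {"delta_pos": [-0.0005, 0, 0], "angular": [0.5, 0, 0], "grip": 0}]'

```text
time: 24.5
position: [0.4468, -0.1264, 0.0571]
ee_rot: [0.706, -0.048, -0.705, -0.049]
ft_force: [2.7, 4.8, -0.8]
finger_gap: 0.0138
```

Run:
```python
from workcell import bot
from h import *
goto(bot,[.4475,-.1271,.057],-98)
p,d,T,K,C=wcap(bot,'w10')
for n in ['scene','top']:
    p,d=bot.capture(n); i=bot.camera_info(n); C=cloud(d,i['mtx'],i['world_from_camera'])
    u=np.array([np.cos(np.radians(74.44)),np.sin(np.radians(74.44))]); c=np.array([.4974,.0602])
    r=C[...,:2]-c; a=r@u; b=r@np.array([u[1],-u[0]])
    m=(d>0)&(C[...,2]>.045)&(C[...,2]<.08)&(abs(a)<.125)&(abs(b)<.09)&(abs(b)>.025)
    for k in range(3):
        f=np.linalg.lstsq(np.c_[a[m],b[m],np.ones(m.sum())],C[...,2][m],rcond=None)[0]
        m&=abs(C[...,2]-(a*f[0]+b*f[1]+f[2]))<.004
    print(n,m.sum(),f)
    cv2.imwrite(f'pics/{n}10.png',cv2.cvtColor(p,cv2.COLOR_RGB2BGR))
```

```text
t 24.5 pos [ 0.4468 -0.1264  0.0571] psi -97.83588174707559 xaxis [ 0.0007  0.0012 -1.    ] gap 0.013845067204727148 F [ 2.718   4.8365 -0.8023] q [-0.5868  0.4598  0.9766  2.1534 -0.5432  0.7949 -0.9696]
dpos [ 0.0001  0.0006 -0.0007] rot [ 0.0029 -0.0006  0.0013]
scene 1680 [ 0.0007 -0.002   0.0656]
top 1661 [-0.0006 -0.0039  0.0631]
```

View pics/w10.png

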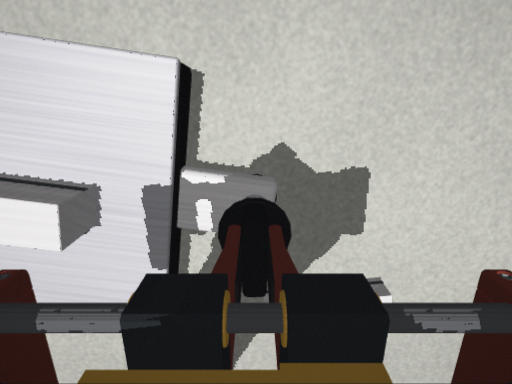

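View pics/scene10.png

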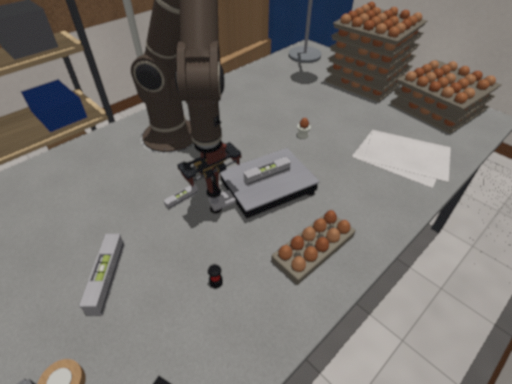

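The pan slope now reads about 0 in both fixed cameras. I open, lift clear and look at the bubble.

>>> carry_out --increments '[{"delta_pos": [0, 0, 0], "angular": [0, 0, 0], "grip": 0.25}, {"delta_pos": [0, 0, 0], "angular": [0, 0, 0], "grip": 0.4}, {"delta_pos": [0, 0, 0], "angular": [0, 0, 0], "grip": 0.5}, {"delta_pos": [0, 0, 0], "angular": [0, 0, 0], "grip": 0.5}, {"delta_pos": [-0.02, 0, 0], "angular": [0, 0, 0], "grip": 0.5}, {"delta_pos": [-0.06, 0, 0], "angular": [0, 0, 0], "grip": 0.5}, {"delta_pos": [-0.095, -0.01, 0], "angular": [-0.1, 0, 0], "grip": 0.5}, {"delta_pos": [-0.1, -0.035, -0.004], "angular": [-0.25, 0, 0], "grip": 0.5}, {"delta_pos": [-0.1, -0.065, -0.008], "angular": [-0.42, 0, 0], "grip": 0.5}, {"delta_pos": [-0.1, -0.09, -0.011], "angular": [-0.6, 0, 0], "grip": 0.5}]'

```text
time: 25.9
position: [0.4702, -0.0383, 0.1574]
ee_rot: [0.688, 0.164, -0.687, 0.164]
ft_force: [-0.3, 0.6, -0.2]
finger_gap: 0.0437
```

Run:
```python
from workcell import bot
from h import *
goto(bot,[.488,.027,.155],-15.5)
```

```text
t 25.9 pos [ 0.4702 -0.0383  0.1574] psi -63.150803062680474 xaxis [ 0.0011  0.0006 -1.    ] gap 0.04367822057876522 F [-0.2996  0.6036 -0.1681] q [-0.8519  0.2543  0.9957  2.0367 -0.2581  0.9791 -0.8274]
dpos [ 0.0024 -0.0502 -0.0454] rot [-0.8317 -0.0012 -0.0005]
```

>>> carry_out --increments '[{"delta_pos": [0.002, -0.01, -0.008], "angular": [-0.15, 0, 0], "grip": 0.2}, {"delta_pos": [0.002, -0.02, -0.018], "angular": [-0.32, 0, 0], "grip": 0}, {"delta_pos": [0.002, -0.032, -0.03], "angular": [-0.49, 0, 0], "grip": 0}, {"delta_pos": [0.002, -0.042, -0.038], "angular": [-0.65, 0, 0], "grip": 0}, {"delta_pos": [0.002, -0.048, -0.044], "angular": [-0.78, 0, 0], "grip": 0}, {"delta_pos": [0.002, -0.0502, -0.0454], "angular": [-0.8317, 0, 0], "grip": 0}, {"delta_pos": [0.002, -0.0502, -0.0454], "angular": [-0.8317, 0, 0], "grip": 0}, {"delta_pos": [0.002, -0.0502, -0.0454], "angular": [-0.8317, 0, 0], "grip": 0}, {"delta_pos": [0.002, -0.0502, -0.0454], "angular": [-0.8317, 0, 0], "grip": 0}, {"delta_pos": [0.002, -0.0502, -0.0454], "angular": [-0.8317, 0, 0], "grip": 0}]'

```text
time: 27.15
position: [0.4881, 0.0257, 0.1552]
ee_rot: [0.565, 0.426, -0.564, 0.426]
ft_force: [-0.7, 0.3, 0.1]
finger_gap: 0.0003
```

```bash
cat >> h.py <<'E'
def pan(bot,d,C):
    u=np.array([np.cos(np.radians(74.44)),np.sin(np.radians(74.44))]); c=np.array([.4974,.0602])
    r=C[...,:2]-c; a=r@u; b=r@np.array([u[1],-u[0]])
    m=(d>0)&(C[...,2]>.045)&(C[...,2]<.08)&(abs(a)<.125)&(abs(b)<.09)&(abs(b)>.025)
    for k in range(3):
        f=np.linalg.lstsq(np.c_[a[m],b[m],np.ones(m.sum())],C[...,2][m],rcond=None)[0]
        m&=abs(C[...,2]-(a*f[0]+b*f[1]+f[2]))<.004
    print('pan',m.sum(),f)
    m2=(d>0)&(C[...,2]>.096)&(C[...,2]<.112)&(abs(b)<.03)&(a>-.1)&(a<.1)
    return a,b,m2
E
python3 - <<'E'
from workcell import bot
from h import *
p,d,T,K,C=wcap(bot,'w11')
a,b,m2=pan(bot,d,C); print('leveltop',rect(C[m2]),np.median(C[...,2][m2]))
goto(bot,[.4974,.0602,.10],-15.56)
cv2.imwrite('pics/w11c.png',cv2.cvtColor(cv2.resize(p[40:260,190:330],None,fx=4,fy=2.7,interpolation=cv2.INTER_CUBIC),cv2.COLOR_RGB2BGR))
E
```

```text
pan 33371 [0.0002 0.0005 0.0638]
leveltop (array([0.4985, 0.0654]), 146.95448303222656, 30.115428924560547, np.float32(74.68435)) 0.1035727233167616
t 27.2 pos [0.4882 0.0257 0.1552] psi -15.880109026553974 xaxis [ 0.0007  0.0003 -1.    ] gap 0.0003047253159486323 F [ 0.285   0.0272 -0.289 ] q [-0.7949  0.2513  0.771   1.9948 -0.2113  0.9745 -0.1973]
dpos [ 0.0552 -0.0006 -0.0357] rot [-0.0056 -0.0004 -0.0006]
```

View pics/w11c.png

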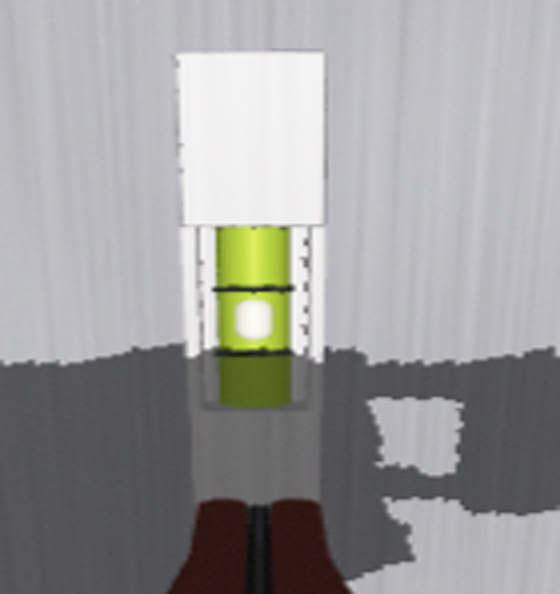

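View pics/w11.png

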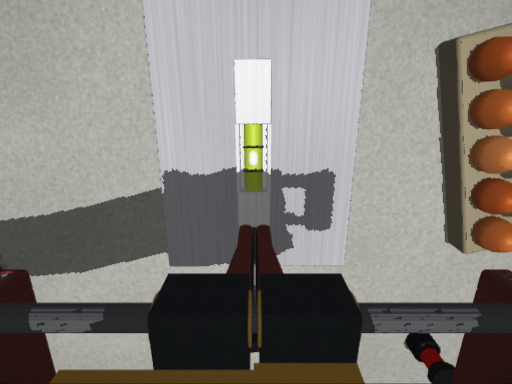

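The bubble is centred: in the crop the lines are at rows 289 and 353 and the bubble is at 320. The pan slope is 0.2 mrad. The level centre is about 1 mm from the pan middle, with its axis within 0.3° of the direction to the foot. Now the shut fingers go over the level's middle, about 10 mm to the foot side so the bubble stays visible.

Run:
```python
from workcell import bot
from h import *
goto(bot,[.4941,.0495,.082],-15.56)
```

```text
t 27.2 pos [0.4882 0.0257 0.1552] psi -15.880109026553974 xaxis [ 0.0007  0.0003 -1.    ] gap 0.0003047253159486323 F [ 0.285   0.0272 -0.289 ] q [-0.7949  0.2513  0.771   1.9948 -0.2113  0.9745 -0.1973]
dpos [ 0.0732 -0.0008 -0.0245] rot [-0.0056 -0.0004 -0.0006]
```

>>> carry_out --increments '[{"delta_pos": [0.005, 0, -0.012], "angular": [0, 0, 0], "grip": 0}, {"delta_pos": [0.015, -0.0008, -0.022], "angular": [-0.0056, 0, 0], "grip": 0}, {"delta_pos": [0.03, -0.0008, -0.0245], "angular": [-0.0056, 0, 0], "grip": 0}, {"delta_pos": [0.045, -0.0008, -0.0245], "angular": [-0.0056, 0, 0], "grip": 0}, {"delta_pos": [0.058, -0.0008, -0.0245], "angular": [-0.0056, 0, 0], "grip": 0}, {"delta_pos": [0.067, -0.0008, -0.0245], "angular": [-0.0056, 0, 0], "grip": 0}, {"delta_pos": [0.072, -0.0008, -0.0245], "angular": [-0.0056, 0, 0], "grip": 0}, {"delta_pos": [0.073, -0.0008, -0.0245], "angular": [-0.0056, 0, 0], "grip": 0}, {"delta_pos": [0.073, -0.0008, -0.0245], "angular": [-0.0056, 0, 0], "grip": 0}, {"delta_pos": [0.073, -0.0008, -0.0245], "angular": [-0.0056, 0, 0], "grip": 0}]'

```text
time: 28.45
position: [0.4944, 0.0497, 0.0826]
ee_rot: [0.563, 0.428, -0.562, 0.428]
ft_force: [-1.0, -0.3, 1.1]
finger_gap: 0.0005
```

Run:
```python
from workcell import bot
from h import *
goto(bot,[.4941,.0495,.069],-15.56)
p,d,T,K,C=wcap(bot,'w12')
Ct=cloud(d,K,bot.camera_info('wrist')['T_tool_cam'])
m=(abs(Ct[...,2])<.015)&(abs(Ct[...,1])<.014)&(d>0)&(Ct[...,0]>-.08)
print(np.histogram(Ct[...,0][m],bins=np.arange(-.08,-.0,.004)))
```

```text
t 28.45 pos [0.4944 0.0497 0.0826] psi -15.534407261780625 xaxis [ 0.0013  0.0006 -1.    ] gap 0.0004571007408617215 F [-0.9969 -0.3301  1.1339] q [-0.7546  0.3766  0.6995  2.0502 -0.3293  0.8237 -0.134 ]
dpos [ 0.0136 -0.0002  0.0002] rot [ 0.0004 -0.0009 -0.0011]
(array([215, 187, 181, 146, 120, 127, 109, 107,  98,  90,  71,   5,   0,
         0, 242, 257, 177, 290,   3]), array([-0.08 , -0.076, -0.072, -0.068, -0.064, -0.06 , -0.056, -0.052,
       -0.048, -0.044, -0.04 , -0.036, -0.032, -0.028, -0.024, -0.02 ,
       -0.016, -0.012, -0.008, -0.004]))
```

View pics/w12.png

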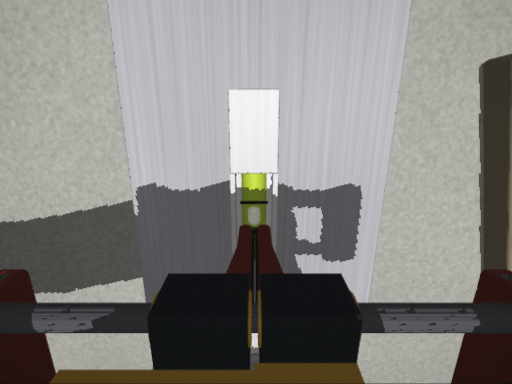

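The fingertips are about 14 mm above the level top, and the bubble at (254,215) is still visible ahead of them. I approach gently.

>>> carry_out --increments '[{"delta_pos": [0.003, 0, 0], "angular": [0, 0, 0], "grip": 0}, {"delta_pos": [0.006, 0, 0], "angular": [0, 0, 0], "grip": 0}, {"delta_pos": [0.009, 0, 0], "angular": [0, 0, 0], "grip": 0}, {"delta_pos": [0.011, 0, 0], "angular": [0, 0, 0], "grip": 0}, {"delta_pos": [0.012, 0, 0], "angular": [0, 0, 0], "grip": 0}, {"delta_pos": [0.0125, 0, 0], "angular": [0, 0, 0], "grip": 0}, {"delta_pos": [0.013, 0, 0], "angular": [0, 0, 0], "grip": 0}, {"delta_pos": [0.0135, 0, 0], "angular": [0, 0, 0], "grip": 0}, {"delta_pos": [0.0135, 0, 0], "angular": [0, 0, 0], "grip": 0}, {"delta_pos": [0.0135, 0, 0], "angular": [0, 0, 0], "grip": 0}]'

```text
time: 29.75
position: [0.4942, 0.0496, 0.0688]
ee_rot: [0.563, 0.428, -0.563, 0.428]
ft_force: [0.1, 0.6, 0.1]
finger_gap: 0.0006
```

>>> carry_out --increments '[{"delta_pos": [0.0002, 0, 0], "angular": [0, 0, 0], "grip": 0}, {"delta_pos": [0.0004, 0, 0], "angular": [0, 0, 0], "grip": 0}, {"delta_pos": [0.0006, 0, 0], "angular": [0, 0, 0], "grip": 0}, {"delta_pos": [0.0008, 0, 0], "angular": [0, 0, 0], "grip": 0}, {"delta_pos": [0.001, 0, 0], "angular": [0, 0, 0], "grip": 0}, {"delta_pos": [0.001, 0, 0], "angular": [0, 0, 0], "grip": 0}, {"delta_pos": [0.001, 0, 0], "angular": [0, 0, 0], "grip": 0}, {"delta_pos": [0.001, 0, 0], "angular": [0, 0, 0], "grip": 0}, {"delta_pos": [0.001, 0, 0], "angular": [0, 0, 0], "grip": 0}, {"delta_pos": [0.001, 0, 0], "angular": [0, 0, 0], "grip": 0}]'

```text
time: 31.0
position: [0.4943, 0.0496, 0.0685]
ee_rot: [0.563, 0.428, -0.563, 0.428]
ft_force: [-4.0, 0.3, 12.1]
finger_gap: 0.0004
```

>>> carry_out --increments '[{"delta_pos": [0, 0, 0], "angular": [0, 0, 0], "grip": 0}, {"delta_pos": [0, 0, 0], "angular": [0, 0, 0], "grip": 0}, {"delta_pos": [0, 0, 0], "angular": [0, 0, 0], "grip": 0}, {"delta_pos": [0, 0, 0], "angular": [0, 0, 0], "grip": 0}, {"delta_pos": [0, 0, 0], "angular": [0, 0, 0], "grip": 0}, {"delta_pos": [0, 0, 0], "angular": [0, 0, 0], "grip": 0}, {"delta_pos": [0, 0, 0], "angular": [0, 0, 0], "grip": 0}, {"delta_pos": [0, 0, 0], "angular": [0, 0, 0], "grip": 0}, {"delta_pos": [0, 0, 0], "angular": [0, 0, 0], "grip": 0}, {"delta_pos": [0, 0, 0], "angular": [0, 0, 0], "grip": 0}]'

```text
time: 32.25
position: [0.4942, 0.0496, 0.0685]
ee_rot: [0.563, 0.428, -0.563, 0.428]
ft_force: [-4.1, -0.1, 12.3]
finger_gap: 0.0003
```

Run:
```python
from workcell import bot
from h import *
p,d,T,K,C=wcap(bot,'w13')
a,b,m2=pan(bot,d,C); print('leveltop',rect(C[m2]),np.median(C[...,2][m2]))
for i in range(5): print(bot.sense()['ft_force'],bot.sense()['position']); bot.capture('top')
print(bot.sense()['time'])
cv2.imwrite('pics/w13c.png',cv2.cvtColor(cv2.resize(p[70:250,190:330],None,fx=4,fy=3.2,interpolation=cv2.INTER_CUBIC),cv2.COLOR_RGB2BGR))
```

```text
pan 50064 [0.0001 0.0005 0.0639]
leveltop (array([0.5044, 0.0868]), 101.99650573730469, 30.088891983032227, np.float32(74.67805)) 0.10370004739625235
[-3.4315 -0.4464 11.7394] [0.4942 0.0496 0.0684]
[-3.998  -0.6043 12.3502] [0.4943 0.0496 0.0685]
[-3.1964 -0.3338 11.4944] [0.4942 0.0496 0.0685]
[-3.5412  0.6948 12.0601] [0.4942 0.0496 0.0685]
[-3.1658  0.8833 11.4969] [0.4943 0.0496 0.0685]
32.55
```

View pics/w13c.png

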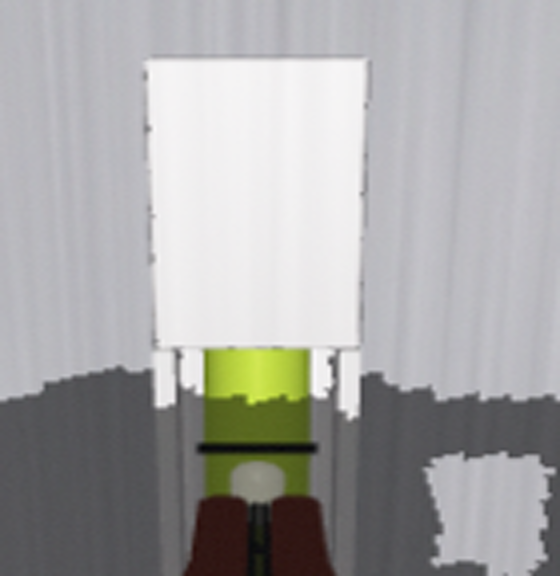

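The push is steady at about 12 N, the pan slope is 0.1 mrad, and the bubble clears the visible line by about the right margin. I bleed off the roughly 3.5 N sideways load with a tiny shift.

>>> carry_out --increments '[{"delta_pos": [0, -0.0001, 0], "angular": [0, 0, 0], "grip": 0}, {"delta_pos": [0, -0.0002, 0], "angular": [0, 0, 0], "grip": 0}, {"delta_pos": [0, -0.0002, 0], "angular": [0, 0, 0], "grip": 0}, {"delta_pos": [0, -0.0002, 0], "angular": [0, 0, 0], "grip": 0}, {"delta_pos": [0, -0.0002, 0], "angular": [0, 0, 0], "grip": 0}, {"delta_pos": [0, -0.0002, 0], "angular": [0, 0, 0], "grip": 0}, {"delta_pos": [0, -0.0002, 0], "angular": [0, 0, 0], "grip": 0}, {"delta_pos": [0, -0.0002, 0], "angular": [0, 0, 0], "grip": 0}, {"delta_pos": [0, -0.0002, 0], "angular": [0, 0, 0], "grip": 0}, {"delta_pos": [0, -0.0002, 0], "angular": [0, 0, 0], "grip": 0}]'

```text
time: 33.8
position: [0.4943, 0.0496, 0.0685]
ee_rot: [0.564, 0.428, -0.562, 0.428]
ft_force: [-2.2, -0.5, 10.5]
finger_gap: 0.0005
```

Run:
```python
from workcell import bot
from h import *
p,d,T,K,C=wcap(bot,'w14')
pan(bot,d,C)
F=[]
for i in range(6): F.append(bot.sense()['ft_force']); q,_=bot.capture('scene')
print(np.array(F),np.mean(F,0),bot.sense()['time'])
cv2.imwrite('pics/s14.png',cv2.cvtColor(cv2.resize(q[130:230,170:340],None,fx=4.5,fy=4.5,interpolation=cv2.INTER_CUBIC),cv2.COLOR_RGB2BGR))
```

```text
pan 50013 [0.0002 0.0005 0.0639]
[[-2.8615 -0.1167 11.336 ]
 [-3.7278 -0.1383 10.7984]
 [-2.487  -0.4883 10.3265]
 [-2.565   0.1633 11.8285]
 [-3.1192 -0.291  10.634 ]
 [-3.4693 -0.9793 10.9478]] [-3.0383 -0.3084 10.9785] 34.15
```

View pics/s14.png

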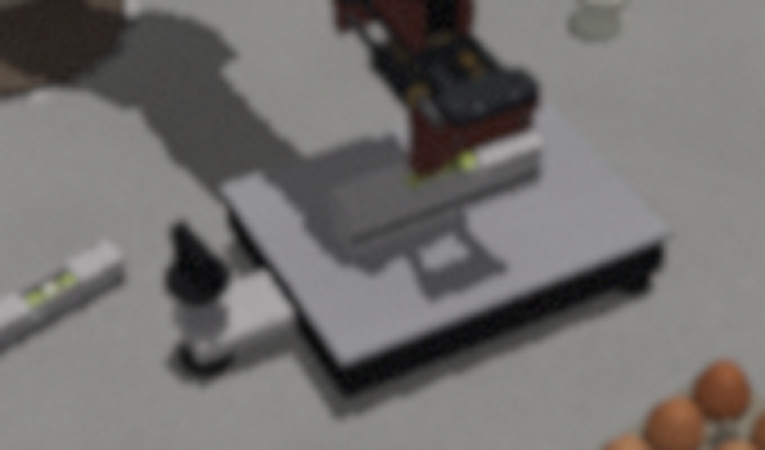

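View pics/w14.png

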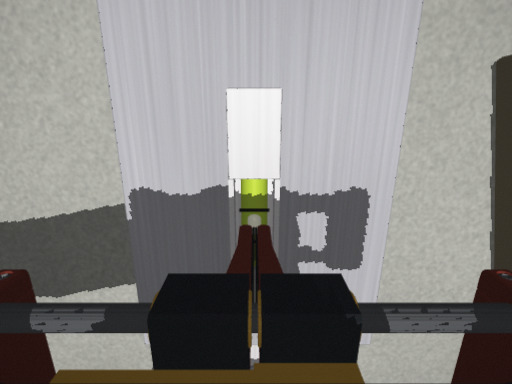

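Vertical force is now 11.0 N, so I add a touch of depth to bring it back to 12 N.

>>> carry_out --increments '[{"delta_pos": [4e-05, 0, 0], "angular": [0, 0, 0], "grip": 0}, {"delta_pos": [8e-05, 0, 0], "angular": [0, 0, 0], "grip": 0}, {"delta_pos": [8e-05, 0, 0], "angular": [0, 0, 0], "grip": 0}, {"delta_pos": [8e-05, 0, 0], "angular": [0, 0, 0], "grip": 0}, {"delta_pos": [8e-05, 0, 0], "angular": [0, 0, 0], "grip": 0}, {"delta_pos": [8e-05, 0, 0], "angular": [0, 0, 0], "grip": 0}, {"delta_pos": [8e-05, 0, 0], "angular": [0, 0, 0], "grip": 0}, {"delta_pos": [8e-05, 0, 0], "angular": [0, 0, 0], "grip": 0}, {"delta_pos": [8e-05, 0, 0], "angular": [0, 0, 0], "grip": 0}, {"delta_pos": [8e-05, 0, 0], "angular": [0, 0, 0], "grip": 0}]'

```text
time: 35.4
position: [0.4943, 0.0496, 0.0685]
ee_rot: [0.564, 0.428, -0.562, 0.428]
ft_force: [-3.5, 0.3, 11.5]
finger_gap: 0.0004
```

Run:
```python
from workcell import bot
from h import *
p,d,T,K,C=wcap(bot,'w15')
pan(bot,d,C)
F=[]
for i in range(8): F.append(bot.sense()['ft_force']); q,_=bot.capture('scene')
print(np.mean(F,0),np.std(F,0),bot.sense()['time'])
```

```text
pan 50034 [0.0001 0.0005 0.0639]
[-3.0019 -0.3917 11.7842] [0.2036 0.3443 0.4204] 35.85
```

The push averages 11.8 N and is steady, the pan is level to 0.1 mrad, and the bubble is centred. Handing in.

```bash
python3 -c "
from workcell import bot
print(bot.sign_off())"
```

```text
the job is handed in; nothing more can be done
None
```

The job is done and handed in at about 36 s, with the arm still pressing on the level. I set the middle-sized level on the pan, turned the knob about 1.5 rad clockwise and let go. Then I pressed down with the shut fingers about 10 mm to the foot side of the level's middle, so the bubble stayed partly in view.

**Last checks:**
- **Placement:** the level's centre was about 1 mm from the pan's middle, and it pointed at the foot to within about 0.3°.
- **Bubble:** it was centred between its lines before pressing. While pressing, part of it was hidden behind the fingers. What showed sat about 2.5 mm inside the visible line, where 4 mm would be dead centre. That suggests it may stand about 1.5 mm off, still inside the 3 mm limit.
- **Pan:** its slope was 0.1 mrad while pressing, measured from depth, which supports a centred bubble.
- **Push:** it averaged 11.8 N downward and held steady. About 3 N of sideways load remained; I tried to bleed it off and only slightly reduced it.

**What failed or disagreed:**
- **First two grasps:** both closed on air just above the level, without moving it. The fingertips actually end about 35 mm short of the reported tool point. I measured this in the wrist pictures and allowed for it afterwards.
- **Knob position:** the wrist and top cameras disagreed by about 3 mm, so I took a position between them.
- **Knob loads:** turning it put up to about 7 N of vertical load on it.

The eggs and the stamp were not touched.

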